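# Put the driver pens on charge and hang up the ear defenders

### The job

Put the bench to bed: turn the charging dock's dial back to OFF (the bar mark), and with it off lay every driver pen level in the dock's V notches, one per pair of notches, its body centred across the two rows with the tail over the brass row and the bit sticking out past the grey row; only when all are in, turn the dial to the three-dot mark. Also hang the ear defenders astride the rail, somewhere near its middle, with the band resting on the bar and a cup on either side (any time you like), and leave the jar, the tape and the case where they are.

Things in the scene. Friction and masses are not known exactly. Their poses are not given: they have to be found in the camera images.
- dock: Charging dock fixed to the bench; origin under the centre of its notched part, z up. On a 110 x 230 x 10 mm base plate stand two rows along dock y, each 14 mm thick: brass (dock x = -35 mm) and grey plastic (x = +35 mm), the gap between them free. The dial module (100 x 92 mm, 34 mm high) is part of it, centred at dock y = -160 mm.
- dock_notch1 (a point): Place for one pen: where the middle of a seated pen's axis belongs, 42 mm above the bench, at dock y = -69 mm, midway between the rows. Each place is a pair of 90-degree V notches, one in each row, so it runs along dock x; V bottoms are 28 mm and the ridges between places 51 mm above the bench.
- dock_notch2 (a point): The same, dock y = -23 mm.
- dock_notch3 (a point): The same, dock y = +23 mm.
- dock_notch4 (a point): The same, dock y = +69 mm.
- dial_grip (a point): Point on the vertical dial axis at gripping height, 66 mm above the bench. The dial's grip is a black upright bar, 44 mm long, 14 mm wide, from 46 to 75 mm above the bench, on a 44 mm disc; the module's top is at 34 mm. A white line on one end of the bar is the pointer.
- dial (a joint): Dial angle, rad, growing clockwise from above; pointer heading = dock yaw + pi - value (0: to dock -x). White marks around it: bar = OFF at 0, one dot 0.698, two dots 1.396, three dots 2.094, four dots 2.793. Detents at the marks (under 0.1 N m to turn out); let go in between it springs to the nearer. Stops at -0.1 and 2.9.
- mat: Black rubber mat fixed to the bench, 280 x 200 x 3 mm, origin under its centre; the drivers start on it.
- rail: Bench rail fixed to the bench: a round steel bar, 16 mm in diameter, along its own y at 140 mm height on two posts at y = +-76 mm (feet 50 x 30 x 8 mm). Origin on the bench under the middle of the bar.
- rail_mid (a point): Middle of the bar, on its axis, 140 mm above the bench; axes as rail (bar along y).
- muffs: Ear defenders, about 200 g, standing on their two cups, arch up. Origin at the centre of the underside; the arch spans along own x, z up. Cups 30 x 60 x 68 mm at x = +-60 mm, about 70 mm free between them; band underside flat over 70 mm, 116 mm above the origin; grey block-like head pad on the band, 58 (x) x 24 (y) x 26 mm, from 122 to 148 mm up.
- muffs_band (a point): Middle of the band's underside, 116 mm above the muffs' origin: what lies on the bar (bar top is 8 mm above rail_mid).
- muffs_grip (a point): Gripping point within the head pad, 142 mm above the muffs' origin; grip across the 24 mm width (along the muffs' y).
- jar: Bystander: small glass jar, 56 mm in diameter, 65 mm high; origin under its centre. Not to be disturbed.
- tape: Bystander: roll of paper tape, 90 mm outside, 24 mm high, lying flat. Not to be disturbed.
- case: Bystander: small grey plastic case, 70 x 50 x 30 mm; origin under its centre. Not to be disturbed.
- driver1: Cordless driver pen, 60 g, may be absent: round aluminium body 20 mm in diameter, 110 mm long, brass ring at the tail, hexagonal anti-roll collar (20 mm across flats, 10 mm wide) at the front, steel bit 6 mm in diameter sticking out 33 mm in front. Origin on the axis at mid-body, 10 mm above what it lies on; own x towards the bit. Starts on the mat in zigzag with the others, bits either way.
- driver1_nose (a point): Front end of that pen's 110 mm body, where the bit comes out, 55 mm along its x from its origin.
- driver2: Cordless driver pen, 60 g, may be absent: round aluminium body 20 mm in diameter, 110 mm long, brass ring at the tail, hexagonal anti-roll collar (20 mm across flats, 10 mm wide) at the front, steel bit 6 mm in diameter sticking out 33 mm in front. Origin on the axis at mid-body, 10 mm above what it lies on; own x towards the bit. Starts on the mat in zigzag with the others, bits either way.
- driver2_nose (a point): Front end of that pen's 110 mm body, where the bit comes out, 55 mm along its x from its origin.
- driver3: Cordless driver pen, 60 g, may be absent: round aluminium body 20 mm in diameter, 110 mm long, brass ring at the tail, hexagonal anti-roll collar (20 mm across flats, 10 mm wide) at the front, steel bit 6 mm in diameter sticking out 33 mm in front. Origin on the axis at mid-body, 10 mm above what it lies on; own x towards the bit. Starts on the mat in zigzag with the others, bits either way.
- driver3_nose (a point): Front end of that pen's 110 mm body, where the bit comes out, 55 mm along its x from its origin.
- driver4: Cordless driver pen, 60 g, may be absent: round aluminium body 20 mm in diameter, 110 mm long, brass ring at the tail, hexagonal anti-roll collar (20 mm across flats, 10 mm wide) at the front, steel bit 6 mm in diameter sticking out 33 mm in front. Origin on the axis at mid-body, 10 mm above what it lies on; own x towards the bit. Starts on the mat in zigzag with the others, bits either way.
- driver4_nose (a point): Front end of that pen's 110 mm body, where the bit comes out, 55 mm along its x from its origin.

How it is judged:
On the way, in this order (a step that is already met when the one before it is completed fails the run):
1. the dial is turned to OFF (value of joint dial below 0.12 rad), for 0.3 s.
2. all pens lie in the notches while the dial is OFF (x of driver1 in the frame of dock between -0.012 and 0.012 m and y of driver1 in the frame of dock between -0.085 and 0.085 m and z of driver1 in the frame of dock between 0.037 and 0.047 m and angle between driver1's own x axis and vertical between 1.5 and 1.64 rad and angle between the x axis of each of driver1, driver2, driver3, driver4 and the x axis of dock, either way round below 0.08 rad and x of each of driver1_nose, driver2_nose, driver3_nose, driver4_nose in the frame of dock above 0.035 m and x of driver2 in the frame of dock between -0.012 and 0.012 m and y of driver2 in the frame of dock between -0.085 and 0.085 m and z of driver2 in the frame of dock between 0.037 and 0.047 m and angle between driver2's own x axis and vertical between 1.5 and 1.64 rad and x of driver3 in the frame of dock between -0.012 and 0.012 m and y of driver3 in the frame of dock between -0.085 and 0.085 m and z of driver3 in the frame of dock between 0.037 and 0.047 m and angle between driver3's own x axis and vertical between 1.5 and 1.64 rad and x of driver4 in the frame of dock between -0.012 and 0.012 m and y of driver4 in the frame of dock between -0.085 and 0.085 m and z of driver4 in the frame of dock between 0.037 and 0.047 m and angle between driver4's own x axis and vertical between 1.5 and 1.64 rad and value of joint dial below 0.12 rad), for 0.3 s.
3. the dial is turned to the three-dot mark (value of joint dial between 1.974 and 2.214 rad), for 0.3 s.
At the end, for the whole second after the job is handed in: Pens present at rest in notches (axis 37-47 mm high, level within 4 deg, along dock within 4.5 deg, centred within 12 mm, bit past grey row); dial within 7 deg of three dots; ear defenders at rest, band on bar, within 30 mm across and 50 mm along, upright within 11 deg, square within 23 deg (all of step 3 and x of driver1 in the frame of dock between -0.012 and 0.012 m and y of driver1 in the frame of dock between -0.085 and 0.085 m and z of driver1 in the frame of dock between 0.037 and 0.047 m and angle between driver1's own x axis and vertical between 1.5 and 1.64 rad and angle between the x axis of each of driver1, driver2, driver3, driver4 and the x axis of dock, either way round below 0.08 rad and x of each of driver1_nose, driver2_nose, driver3_nose, driver4_nose in the frame of dock above 0.035 m and x of driver2 in the frame of dock between -0.012 and 0.012 m and y of driver2 in the frame of dock between -0.085 and 0.085 m and z of driver2 in the frame of dock between 0.037 and 0.047 m and angle between driver2's own x axis and vertical between 1.5 and 1.64 rad and x of driver3 in the frame of dock between -0.012 and 0.012 m and y of driver3 in the frame of dock between -0.085 and 0.085 m and z of driver3 in the frame of dock between 0.037 and 0.047 m and angle between driver3's own x axis and vertical between 1.5 and 1.64 rad and x of driver4 in the frame of dock between -0.012 and 0.012 m and y of driver4 in the frame of dock between -0.085 and 0.085 m and z of driver4 in the frame of dock between 0.037 and 0.047 m and angle between driver4's own x axis and vertical between 1.5 and 1.64 rad and z of muffs_band in the frame of rail_mid between 0.003 and 0.016 m and x of muffs_band in the frame of rail_mid between -0.03 and 0.03 m and y of muffs_band in the frame of rail_mid between -0.05 and 0.05 m and angle between muffs's own z axis and vertical below 0.2 rad and angle between the x axis of muffs and the x axis of rail, either way round below 0.4 rad and contact force between muffs and rail above 0.8 N and linear speed of each of muffs, driver1, driver2, driver3, driver4 below 0.02 m/s); the robot touches nothing.
It fails at once if the jar is moved more than 25 mm (distance of jar from where it was at the start of the episode above 0.025 m).
It fails at once if the tape is moved more than 25 mm (distance of tape from where it was at the start of the episode above 0.025 m).
It fails at once if the case is moved more than 25 mm (distance of case from where it was at the start of the episode above 0.025 m).
Of driver1, driver2, driver3, driver4 only 3 to 4 are there at a start; the rules pass over those that are not, and their reading is None.
At some moment in a run one of driver1, driver2, driver3, driver4 may be knocked a few centimetres aside while the robot is not near it.
It also fails if it takes over 208 s, if anything falls off the work surface, if the arm or the gripper's body presses on something with over 40 N, if the wrist force passes 120 N, or if a joint passes its speed limit or range.

### The arm

A 7-joint arm with a two-finger parallel gripper is mounted at the origin on the work surface. World frame = base frame: x ahead of the robot, y to its left, z up, the work surface at z = 0. Lengths are in m, angles in rad, forces in N, time in s.
With the tool pointing down it reaches from about 0.425 to 0.875 m from the base axis. Payload 4.7 kg.
Tool frame: the origin (TCP) lies between the finger pads; the fingertips stand 19 mm ahead of it and the grasp point (between the pads) is the TCP (ctrl.tip_extent is the distance from the TCP to the fingertips, in m); z points along the fingers, y is the line along which they close (so a half turn about z gives the same grasp; the last joint's range is limited). The gripper opens to 87 mm and grips with 3 to 60 N. Pads are 19 mm wide; open, the fingers measure 117 mm over their backs; the gripper's body (75 mm by 190 mm) begins 51 mm behind the grasp point.
Start: joints at [1.315, 0.321, -0.07, 1.45, 0.023, 1.371, -0.057], TCP at [0.173, -0.627, 0.242] pointing down, gripper open.
Joint ranges: [-2.86, 2.86], [-0.3, 2.09], [-1.38, 1.24], [0.06, 2.45], [-1.56, 4.7], [0.09, 2.05], [-2.69, 2.69]. Speed limits (rad/s): [2.57, 2.57, 3.14, 3.14, 3.14, 3.14, 3.14].

### API

Orientations are given as a rotation vector (axis times angle).
In Python, from bench import ctrl gives the robot as it stands.
- The arm moves only by the shell command python3 -m crank 'ROWS' [OPENING] [FORCE]. ROWS is JSON, a list of rows, each an object of numbers: "tx", "ty", "tz": the shift along the tool's x, y, z in mm; "turn": the turn about the tool's z in units of 5 degrees (1.0 is 5 degrees). In form: [{"tx": .., "ty": .., "tz": .., "turn": ..}, ...]. A call has 1 to 5 rows; each row is the pose to reach, as a shift and turn from the pose commanded when the call began, along the tool's axes at that moment; what a row does not reach only later rows make up. A row lasts 1/8 s, in which the tool goes at most 62.5 mm and 10.7 degrees, less where a joint would pass 70% of its speed; a pose out of reach is approached as far as the arm can. A call with a gripper value outside its range is refused whole. OPENING is the finger opening in mm, from 0 to 87, set as the call begins (- or left out, the last holds). The fingers move at their own pace and stop on an object; FORCE is the grip in N (left out, the last holds). Time passes only in rows, so rows that repeat a pose let the fingers close. It gives the time, the measured TCP pose, the force, the opening and the grip force at its end, in the units of the state.
- ctrl.get_state(): the state, without advancing time (a new reading comes with each control period).
- ctrl.get_image(name): name is "side" or "top" or "wrist"; returns (picture, depth): 480x640x3 uint8, red, green, blue; 480x640 float32, m along the optical axis (not along the pixel's ray), 0 where there is no reading.
- ctrl.camera_model(name): a dict with "intrinsics" (3x3 intrinsics, pixels), "dist_coeffs" ([k1, k2, p1, p2, k3] as OpenCV has them; the pictures are not rectified), "origin" and "orientation" of the camera in the world. Camera axes: x right, y down, z forward; pixel columns grow to the right and rows downward; lengths in m; the calibration is good to about 2 mm. A picture is of the moment at which its call begins: read the wrist's pose just before it. camera_model takes no time and is no camera call; for the wrist camera it gives the pose at the moment of the call.
- ctrl.close_job(): hands the job in; it is judged then, once.
Trained networks look in the newest picture that a camera, given by its name, has taken for a name from the list of things; names that differ only in an ending like _2 or _b are one class to them, and where a whole thing is asked for, a point or a joint stands for the part that bears it (a point fixed in the world has none). Each returns a list of dicts, best first, with "confidence" (0 to 1); they miss things now and then, are a little off and sometimes report something else, mostly with a low value. They report only what shows in the picture. A call takes as long as a camera call.
- ctrl.recognise(camera, query): "xyz" ([x, y, z] in m, in world coordinates, good to about 4 mm: the middle of the surface that is visible of it).
- ctrl.mark_of(camera, query): "xyz" ([x, y, z] in m, in world coordinates, good to about 4 mm: a listed point, or the origin of a listed thing).
The state is a dict: "time": time; "joint_positions": joint angles; "qd": joint speeds; "joint_torque": joint torques, N m; "position": TCP position; "tool_rot": TCP orientation; "ft_force": force on the tool from outside, world axes, zero at the start; "torque": the same for the moment, N m; "grip_width": opening from 0.0 (shut) to 1.0 (fully open); "grip_force": force on a finger pad.
Only numpy, scipy, OpenCV 4.12 (cv2) and the standard library are available. Lean on these libraries where they do the work, as an engineer would, in place of code of your own. Each camera call takes 0.05 s, during which the arm holds its last target. There are 200 camera calls.

## Working session

There is one attempt and no reset: what is moved stays moved. The work goes in short steps, Python scripts to look and compute and a shell command to move; the robot and the scene stay as the last step left them, time stands still between calls to the robot, and variables do not carry over. Pictures are saved under pics/ and viewed, at most 14 in all, crops included, and the job is handed in when it is done.

```bash
ls; mkdir -p pics; cat > h.py <<'E'
import numpy as np, cv2
from scipy.spatial.transform import Rotation as R
from bench import ctrl
def save(cam,name):
    im,d=ctrl.get_image(cam); cv2.imwrite(f'pics/{name}.png',im[:,:,::-1]); return im,d
def pose():
    s=ctrl.get_state(); return np.array(s['position']),R.from_rotvec(s['tool_rot']).as_matrix()
def cam(name):
    m=ctrl.camera_model(name); o=m['orientation']; o=np.array(o,float)
    Rm=o if o.shape==(3,3) else R.from_rotvec(o).as_matrix()
    return np.array(m['intrinsics']),np.array(m['dist_coeffs']),np.array(m['origin']),Rm
def pix2w(name,d,uv,c=None):
    K,D,o,Rm=c or cam(name); uv=np.array(uv,float).reshape(-1,2)
    n=cv2.undistortPoints(uv.reshape(-1,1,2),K,D).reshape(-1,2)
    z=d[uv[:,1].astype(int),uv[:,0].astype(int)]
    return (Rm@(np.c_[n,np.ones(len(n))]*z[:,None]).T).T+o
def ray_z(name,uv,zw,c=None):
    K,D,o,Rm=c or cam(name); uv=np.array(uv,float).reshape(-1,1,2)
    n=cv2.undistortPoints(uv,K,D).reshape(-1,2)
    r=(Rm@np.c_[n,np.ones(len(n))].T).T
    return o+r*((zw-o[2])/r[:,2])[:,None]
def proj(name,P,c=None):
    K,D,o,Rm=c or cam(name)
    return cv2.projectPoints(np.array(P,float).reshape(-1,3),cv2.Rodrigues(Rm.T)[0],-Rm.T@o,K,D)[0].reshape(-1,2)
E
python3 - <<'E'
from h import *
s=ctrl.get_state(); print(s['position'],s['tool_rot'],s['grip_width'])
print(ctrl.camera_model('top')); print(ctrl.camera_model('side'))
for c in ('top','side'):
    save(c,c+'0')
    for q in ['dock','dock_notch1','dock_notch4','dial_grip','mat','rail_mid','muffs','muffs_grip','jar','tape','case','driver1','driver1_nose']:
        print(c,q,[(np.round(r['xyz'],3).tolist(),round(r['confidence'],2)) for r in ctrl.mark_of(c,q)])
E
```

```text
pics
[ 0.1730626  -0.62601959  0.24045513] [-3.11122197e+00 -4.22300269e-01  4.84826981e-04] 0.9966854365113006
{'intrinsics': array([[582.54622748,   0.        , 316.89550542],
       [  0.        , 582.54622748, 239.28980704],
       [  0.        ,   0.        ,   1.        ]]), 'dist_coeffs': array([-0.07897084,  0.        ,  0.        ,  0.        ,  0.        ]), 'origin': array([ 0.31075096, -0.02597148,  1.20707138]), 'orientation': array([-2.1951999 ,  1.98200302, -0.23698265])}
{'intrinsics': array([[483.16594355,   0.        , 317.42900319],
       [  0.        , 483.16594355, 227.76743859],
       [  0.        ,   0.        ,   1.        ]]), 'dist_coeffs': array([-0.04426543,  0.        ,  0.        ,  0.        ,  0.        ]), 'origin': array([0.09056235, 0.66295353, 1.04395784]), 'orientation': array([-0.80368637,  2.63232972, -0.975883  ])}
top dock [([0.502, 0.306, -0.0], 0.62)]
top dock_notch1 [([0.502, 0.23, 0.042], 0.77), ([0.504, 0.323, 0.046], 0.76), ([0.501, 0.281, 0.046], 0.67), ([0.507, 0.37, 0.04], 0.58)]
top dock_notch4 [([0.502, 0.23, 0.042], 0.77), ([0.50
[... 1431 characters left out ...]
45, 0.069], 0.75)]
side mat [([0.517, -0.068, -0.001], 0.66), ([0.427, -0.034, 0.013], 0.42)]
side rail_mid [([0.578, -0.35, 0.138], 0.65)]
side muffs [([0.42, -0.38, 0.0], 0.64)]
side muffs_grip [([0.425, -0.034, 0.009], 0.65), ([0.422, -0.384, 0.143], 0.63), ([0.741, 0.148, -0.001], 0.5)]
side jar [([0.74, 0.149, -0.002], 0.76)]
side tape [([0.765, -0.047, 0.001], 0.97)]
side case [([0.498, 0.143, 0.064], 0.75), ([0.364, 0.191, 0.005], 0.66), ([0.637, -0.015, 0.013], 0.56)]
side driver1 [([0.481, -0.039, 0.014], 0.92), ([0.564, -0.094, 0.018], 0.79), ([0.581, -0.004, 0.014], 0.56), ([0.461, -0.136, 0.014], 0.54)]
side driver1_nose [([0.74, 0.151, 0.001], 0.6), ([0.4, -0.126, 0.012], 0.52)]
```

View pics/top0.png

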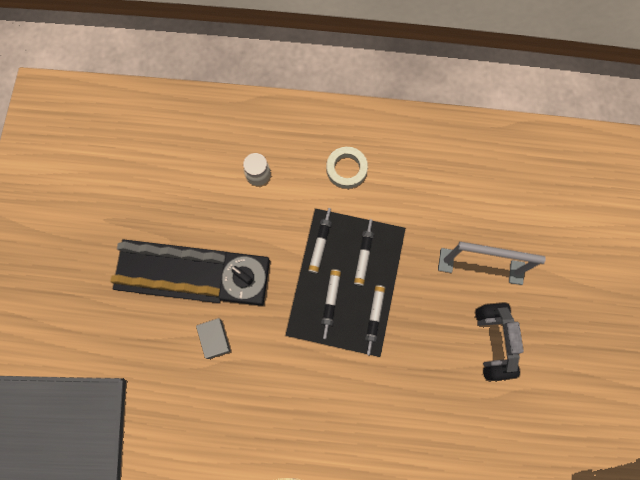

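View pics/side0.png

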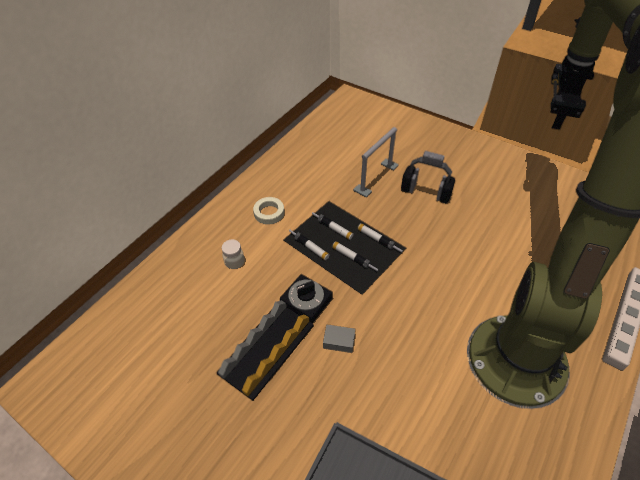

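The top view shows the dock at left (grey row above, brass below) and the dial at (243,277) with its pointer up-left. The four pens are on the mat: bits up at (327,215) and (369,228), bits down at (325,333) and (370,348). The muffs are at (505,340), the rail at (495,253), and jar, tape and case are clear of the routes. The side view agrees. Next I'll get the headings.

```bash
cat > m.py <<'E'
from h import *
def pens(name,hb=0.0):
    """bright bodies -> centre, long-axis heading; sign from the brass ring (tail)"""
    im,d=ctrl.get_image(name); c=cam(name); out=[]
    hsv=cv2.cvtColor(im,cv2.COLOR_RGB2HSV)
    vv,uu=np.mgrid[0:480,0:640]
    n=cv2.undistortPoints(np.c_[uu.ravel(),vv.ravel()].astype(float).reshape(-1,1,2),c[0],c[1]).reshape(-1,2)
    W=((c[3]@(np.c_[n,np.ones(len(n))]*d.reshape(-1,1)).T).T+c[2]).reshape(480,640,3)
    return im,d,c,hsv,W
E
python3 - <<'E'
from m import *
for name in('top','side'):
    im,d,c,hsv,W=pens(name)
    X,Y,Z=W[...,0],W[...,1],W[...,2]
    onmat=(abs(X-.52)<.14)&(abs(Y+.066)<.17)
    m=(onmat&(hsv[...,2]>120)&(hsv[...,1]<70)).astype(np.uint8)
    k,l,s,cc=cv2.connectedComponentsWithStats(m)
    for i in range(1,k):
        if s[i,4]<60: continue
        P=W[l==i]; p=P.mean(0); u,sv,vt=np.linalg.svd((P-p)[:,:2],full_matrices=False)
        b=onmat&(hsv[...,0]>8)&(hsv[...,0]<28)&(hsv[...,1]>110)&(np.hypot(X-p[0],Y-p[1])<.06)
        q=W[b].mean(0) if b.any() else p*0
        h=vt[0]*np.sign((p-q)[:2]@vt[0]); t=(P-p)[:,:2]@h
        print(name,'body',s[i,4],p.round(4),'top z',np.percentile(P[:,2],90).round(4),'hd',np.degrees(np.arctan2(h[1],h[0])).round(1),'len',t.min().round(4),t.max().round(4),'ring',q.round(4),b.sum())
    # dock rows, dial pointer, rail bar, pad
    for nm,mk in dict(grey=(X>.52)&(X<.56)&(Y>.2)&(Y<.42)&(Z>.03)&(Z<.06),brass=(X>.44)&(X<.49)&(Y>.2)&(Y<.42)&(Z>.03)&(Z<.06),
        dialbar=(np.hypot(X-.495,Y-.144)<.035)&(Z>.068)&(Z<.085),white=(np.hypot(X-.495,Y-.144)<.028)&(Z>.06)&(hsv[...,2]>150),
        rail=(abs(X-.579)<.05)&(abs(Y+.35)<.1)&(Z>.13)&(Z<.155), pad=(abs(X-.42)<.05)&(abs(Y+.38)<.06)&(Z>.143)&(Z<.155)).items():
        P=W[mk]
        if len(P)<4: print(nm,len(P)); continue
        p=P.mean(0); u,sv,vt=np.linalg.svd((P-p)[:,:2],full_matrices=False); t=(P-p)[:,:2]@vt.T
        print(name,nm,len(P),p.round(4),'ax',np.degrees(np.arctan2(vt[0,1],vt[0,0])).round(1),np.ptp(t,0).round(3),'mid',(p[:2]+vt.T@((t.max(0)+t.min(0))/2)).round(4),'z95',np.percentile(P[:,2],95).round(4))
E
```

```text
top body 250 [ 0.5695 -0.0024  0.0202] top z 0.0234 hd -8.7 len -0.0301 0.0301 ring [0.569  0.0321 0.0017] 594
top body 255 [ 0.5528 -0.0966  0.0199] top z 0.0234 hd -6.2 len -0.0301 0.0304 ring [ 0.5197 -0.0854  0.0192] 82
top body 266 [ 0.4931 -0.0402  0.0201] top z 0.0236 hd 175.9 len -0.0313 0.0302 ring [ 0.5271 -0.0449  0.0194] 93
top body 269 [ 0.4691 -0.1333  0.0202] top z 0.0237 hd 174.0 len -0.0303 0.0308 ring [ 0.4681 -0.1706  0.001 ] 582
top grey 682 [0.5344 0.3065 0.0401] ax -90.9 [0.216 0.016] mid [0.5351 0.3079] z95 0.0491
top brass 665 [0.4651 0.3056 0.0405] ax -91.5 [0.215 0.015] mid [0.4656 0.3079] z95 0.0501
top dialbar 147 [0.4973 0.1427 0.0737] ax -122.2 [0.043 0.014] mid [0.4975 0.1428] z95 0.0775
top white 14 [0.5044 0.1536 0.0748] ax -123.0 [0.016 0.003] mid [0.5046 0.1542] z95 0.0784
top rail 747 [ 0.5752 -0.3483  0.1449] ax -94.2 [0.166 0.017] mid [ 0.5764 -0.3505] z95 0.149
top pad 392 [ 0.4195 -0.3779  0.1468] ax -167.7 [0.057 0.025] mid [ 0.4199 -0.378 ] z95 0.1504
side body 113 [ 0.5552 -0.0932  0.0206] top z 0.0245 hd -5.7 len -0.0293 0.0319 ring [ 0.523  -0.0841  0.0175] 49
side body 120 [ 0.4715 -0.1302  0.0209] top z 0.0246 hd 173.6 len -0.031 0.029 ring [ 0.4721 -0.1664  0.0036] 221
side body 125 [0.5719 0.0013 0.0209] top z 0.025 hd -9.2 len -0.0296 0.0306 ring [0.5704 0.0326 0.0028] 355
side body 128 [ 0.4957 -0.0367  0.0209] top z 0.0243 hd 175.0 len -0.0296 0.0298 ring [ 0.5298 -0.0438  0.0183] 58
side grey 624 [0.5365 0.3135 0.0397] ax 88.9 [0.218 0.017] mid [0.5376 0.3094] z95 0.0498
side brass 646 [0.4666 0.3152 0.0399] ax 88.8 [0.219 0.018] mid [0.4679 0.3095] z95 0.0506
side dialbar 106 [0.4988 0.1447 0.0741] ax 59.5 [0.044 0.017] mid [0.4996 0.1438] z95 0.0775
white 3
side rail 248 [ 0.577  -0.3408  0.145 ] ax 85.1 [0.169 0.018] mid [ 0.5779 -0.3477] z95 0.1501
side pad 112 [ 0.4213 -0.3745  0.1464] ax -170.3 [0.055 0.027] mid [ 0.4213 -0.377 ] z95 0.1499
```

```bash
python3 - <<'E'
from h import *
im=cv2.imread('pics/top0.png'); cv2.imwrite('pics/dial.png',cv2.resize(im[235:315,195:295],(800,600),interpolation=cv2.INTER_CUBIC))
m=ctrl.camera_model('wrist'); p,Rm=pose(); print((Rm.T@(m['origin']-p)).round(3), (Rm.T@cam('wrist')[3]).round(3))
E
```

```text
[ 0.08   0.    -0.144] [[-0.002 -0.958 -0.288]
 [ 1.    -0.002 -0.001]
 [ 0.001 -0.288  0.958]]
```

View pics/dial.png

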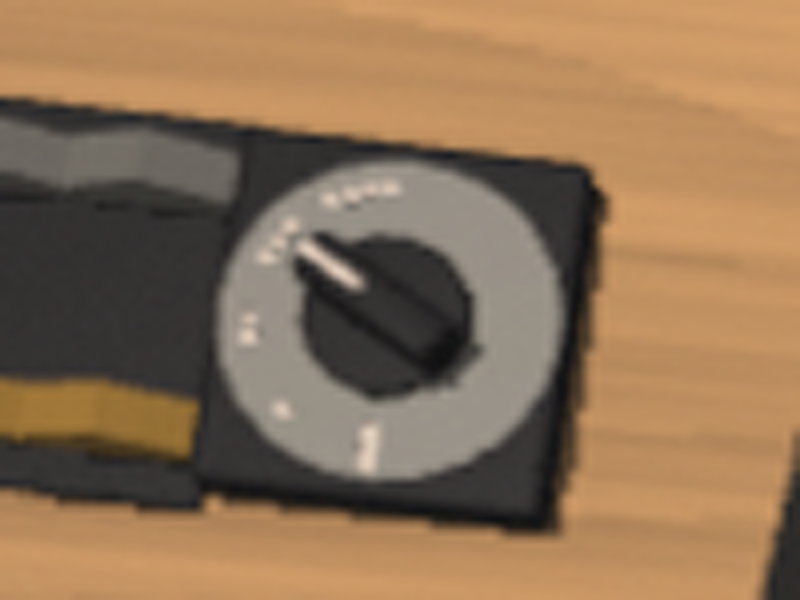

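The dial crop shows the pointer at (330,260), by the three dots. So it starts on three dots and must go 120° counter-clockwise to the bar mark at (370,445). The muffs are on the way, so I'll do them first.

```bash
cat > go.py <<'E'
import sys
from h import *
def go(xyz,hd,p=None,h0=None):
    p0,Rm=pose(); s=Rm.T@(np.array(xyz)-p0)*1000
    h0=np.degrees(np.arctan2(Rm[1,0],Rm[0,0])); dt=(hd-h0+180)%360-180
    print('tx %.1f ty %.1f tz %.1f turn %.2f (h0 %.1f) alt %.2f tilt %.2f'%(*s,-dt/5,h0,(-dt+360*np.sign(dt))/5,np.degrees(np.arccos(-Rm[2,2]))))
if __name__=='__main__': 
    a=[float(v) for v in sys.argv[1:]]; go(a[:3],a[3])
E
python3 go.py .4206 -.3775 .22 11.2
```

```text
tx 304.8 ty -174.0 tz 21.6 turn 0.85 (h0 15.5) alt -71.15 tilt 0.00
```

```bash
python3 -m crank '[{"tx":305,"ty":-174,"tz":20,"turn":0.85},{"tx":305,"ty":-174,"tz":20,"turn":0.85},{"tx":305,"ty":-174,"tz":20,"turn":0.85},{"tx":305,"ty":-174,"tz":20,"turn":0.85},{"tx":305,"ty":-174,"tz":20,"turn":0.85}]' 60 30; python3 go.py .4206 -.3775 .142 11.2;  python3 - <<'E'
from m import *
save('wrist','w1'); print(proj('wrist',[.4206,-.3775,.142]))
E
```

```text
time: 2.12
position: [0.3945, -0.4038, 0.224]
tool_rot: [3.126, 0.307, 0.001]
ft_force: [1.4, -0.0, 0.0]
grip_width: 0.695
grip_force: 0.0
tx 30.7 ty -20.8 tz 82.0 turn 0.00 (h0 11.2) alt -72.00 tilt 0.06
[[299.69295627 226.16767244]]
```

View pics/w1.png

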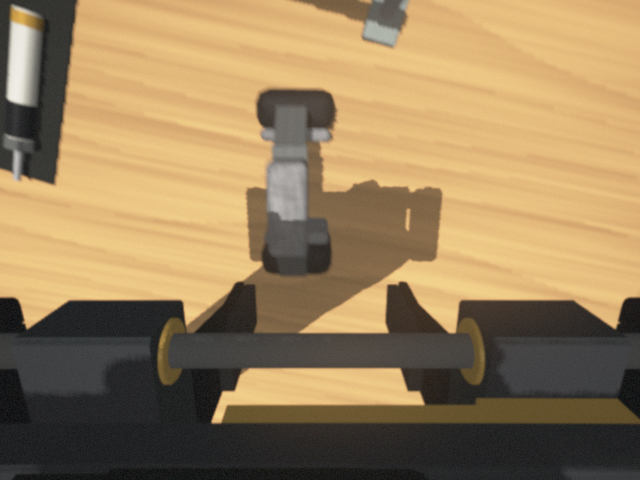

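The wrist view shows the pad at about (288,190), with its long side close to upright in the image, as a grip along tool y needs. The arm was still moving, so I'll finish the approach and measure again.

```bash
python3 -m crank '[{"tx":5,"ty":-21,"tz":0},{"tx":5,"ty":-21,"tz":0},{"tx":5,"ty":-21,"tz":0}]'; cat > pad.py <<'E'
from m import *
c0=cam('wrist'); im,d,c,hsv,W=pens('wrist'); X,Y,Z=W[...,0],W[...,1],W[...,2]
print('cam moved',np.abs(c0[2]-c[2]).max())
P=W[(abs(X-.42)<.05)&(abs(Y+.38)<.06)&(Z>.142)&(Z<.157)]
r=cv2.minAreaRect(P[:,:2].astype(np.float32)*1000); print(r,P[:,2].max(),np.median(P[:,2]))
E
python3 pad.py; python3 go.py .4206 -.3775 .142 11.2
```

```text
cam moved 0.002622893050828301
((417.8082275390625, -382.0160217285156), (58.05181884765625, 24.070693969726562), 10.504064559936523) 0.15057282040929562 0.14827963662698262
tx 24.0 ty -15.2 tz 82.0 turn 0.15 (h0 12.0) alt -71.85 tilt 0.27$[0]: bad value
```

```bash
sed -i 's/im,d=ctrl.get_image(name); c=cam(name); out=\[\]/c=cam(name); im,d=ctrl.get_image(name)/' m.py; python3 -m crank '[{"tx":5,"ty":-15,"tz":0,"turn":0},{"tx":5,"ty":-15,"tz":0,"turn":0},{"tx":5,"ty":-15,"tz":0,"turn":0}]'; python3 pad.py; python3 go.py .4206 -.3775 .142 11.2
```

```text
time: 2.6
position: [0.3942, -0.3907, 0.224]
tool_rot: [3.126, 0.303, -0.0]
ft_force: [0.4, 0.1, 0.3]
grip_width: 0.692
grip_force: 0.0
cam moved 0.0
((420.494873046875, -379.0251159667969), (57.895843505859375, 23.930665969848633), 10.31755256652832) 0.15038012148514118 0.14818278259632417
tx 28.5 ty -8.0 tz 81.9 turn -0.03 (h0 11.1) alt 71.97 tilt 0.03
```

```bash
python3 -m crank '[{"tx":28,"ty":-6.5,"tz":0,"turn":0.1},{"tx":28,"ty":-6.5,"tz":20,"turn":0.1},{"tx":28,"ty":-6.5,"tz":55,"turn":0.1},{"tx":28,"ty":-6.5,"tz":82,"turn":0.1},{"tx":28,"ty":-6.5,"tz":82,"turn":0.1}]' >/dev/null; python3 -m crank '[{"tx":0,"ty":0,"tz":0,"turn":0},{"tx":0,"ty":0,"tz":0,"turn":0},{"tx":0,"ty":0,"tz":0,"turn":0},{"tx":0,"ty":0,"tz":0,"turn":0}]' 20 25; python3 go.py .4205 -.379 .142 10.5
```

```text
time: 3.78
position: [0.4216, -0.378, 0.1423]
tool_rot: [3.127, 0.293, 0.001]
ft_force: [0.2, -0.0, -0.1]
grip_width: 0.323
grip_force: 0.0
tx -1.3 ty 0.8 tz 0.3 turn 0.04 (h0 10.7) alt -71.96 tilt 0.05
```

```bash
python3 -m crank '[{"tx":0,"ty":0,"tz":0,"turn":0},{"tx":0,"ty":0,"tz":0,"turn":0},{"tx":0,"ty":0,"tz":-5,"turn":0}]' | grep grip; python3 -m crank '[{"tx":0,"ty":0,"tz":-45,"turn":0},{"tx":0,"ty":0,"tz":-95,"turn":0},{"tx":0,"ty":0,"tz":-150,"turn":0},{"tx":0,"ty":0,"tz":-180,"turn":0},{"tx":0,"ty":0,"tz":-180,"turn":0}]'; python3 go.py .5768 -.3495 .327 -5
```

```text
grip_width: 0.277
grip_force: 25.0
time: 4.78
position: [0.4223, -0.3782, 0.3292]
tool_rot: [3.124, 0.293, 0.005]
ft_force: [-0.2, 0.5, -2.5]
grip_width: 0.267
grip_force: 25.0
tx 157.1 ty 0.5 tz 2.6 turn 3.14 (h0 10.7) alt -68.86 tilt 0.27
```

```bash
python3 -m crank '[{"tx":40,"ty":0,"tz":0,"turn":1},{"tx":80,"ty":0,"tz":0,"turn":2},{"tx":125,"ty":0,"tz":0,"turn":3},{"tx":157,"ty":0.5,"tz":0,"turn":3.1},{"tx":157,"ty":0.5,"tz":0,"turn":3.1}]' >/dev/null;python3 -m crank '[{"tx":0,"ty":0,"tz":0,"turn":0},{"tx":0,"ty":0,"tz":0,"turn":0}]' ; python3 go.py .5772 -.3495 .176 -4.5; python3 - <<'E'
from m import *
save('wrist','w2'); print(proj('wrist',[[.577,-.349,.148],[.583,-.425,.148],[.571,-.273,.148]]))
save('side','s2')
E
```

```text
time: 5.65
position: [0.5743, -0.35, 0.3263]
tool_rot: [3.138, -0.134, -0.002]
ft_force: [-0.4, 0.1, -2.1]
grip_width: 0.273
grip_force: 25.0
tx 3.0 ty -0.8 tz 150.3 turn -0.08 (h0 -4.9) alt 71.92 tilt 0.09
[[319.2932684  218.45396498]
 [407.14629906 204.10398566]
 [233.35976558 232.47384436]]
```

View pics/s2.png

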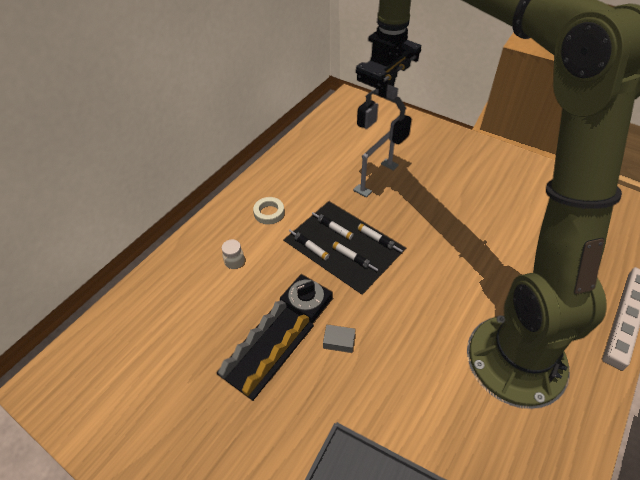

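The side view shows the muffs hanging upright above the rail, with the cups at (368,113) and (400,128) either side of the bar at (378,145). I'll lower them now.

```bash
python3 -m crank '[{"tx":3,"ty":-1,"tz":35,"turn":0},{"tx":3,"ty":-1,"tz":75,"turn":0},{"tx":3,"ty":-1,"tz":115,"turn":0},{"tx":3,"ty":-1,"tz":140,"turn":0},{"tx":3,"ty":-1,"tz":140,"turn":0}]'|grep -E "pos|for"; python3 -m crank '[{"tx":0,"ty":0,"tz":4,"turn":0},{"tx":0,"ty":0,"tz":8,"turn":0},{"tx":0,"ty":0,"tz":11,"turn":0},{"tx":0,"ty":0,"tz":11,"turn":0},{"tx":0,"ty":0,"tz":11,"turn":0}]'|grep -E "pos|for"; python3 go.py .5772 -.3495 .1745 -4.5
```

```text
position: [0.5768, -0.3482, 0.1846]
ft_force: [-0.5, 0.5, -2.4]
grip_force: 25.0
position: [0.579, -0.3484, 0.176]
ft_force: [-1.3, -0.2, -1.0]
grip_force: 25.0
tx -1.7 ty 1.3 tz 1.5 turn -0.06 (h0 -4.8) alt 71.94 tilt 0.02
```

```bash
python3 -m crank '[{"tx":0,"ty":0,"tz":1,"turn":0},{"tx":0,"ty":0,"tz":1,"turn":0},{"tx":0,"ty":0,"tz":1,"turn":0},{"tx":0,"ty":0,"tz":1,"turn":0},{"tx":0,"ty":0,"tz":1,"turn":0}]' 55|grep -E "pos|for|wid"; python3 -m crank '[{"tx":0,"ty":0,"tz":-20,"turn":0},{"tx":0,"ty":0,"tz":-60,"turn":0},{"tx":0,"ty":0,"tz":-100,"turn":0},{"tx":0,"ty":0,"tz":-100,"turn":0},{"tx":0,"ty":0,"tz":-100,"turn":0}]'|grep -E "pos|for"; python3 go.py .4985 .1435 .14 58.3;  python3 - <<'E'
from m import *
for q in('muffs','muffs_band'):
  for c in('top','side'):
    ctrl.get_image(c); print(q,c,[(np.round(r['xyz'],3).tolist(),round(r['confidence'],2)) for r in ctrl.mark_of(c,q)])
im,d,c,hsv,W=pens('wrist');X,Y,Z=W[...,0],W[...,1],W[...,2]
P=W[(abs(X-.577)<.05)&(abs(Y+.35)<.06)&(Z>.172)&(Z<.19)]
print(cv2.minAreaRect(P[:,:2].astype(np.float32)*1000),P[:,2].max(),np.median(P[:,2]))
E
```

```text
position: [0.5789, -0.3484, 0.1748]
ft_force: [1.1, 0.4, 0.6]
grip_width: 0.619
grip_force: 0.0
position: [0.5788, -0.3482, 0.2754]
ft_force: [-0.2, -1.0, -0.2]
grip_force: 0.0
tx -121.1 ty -483.4 tz 135.1 turn -12.62 (h0 -4.8) alt 59.38 tilt 0.04
muffs top [([0.579, -0.352, 0.034], 0.61)]
muffs side [([0.583, -0.349, 0.036], 0.86), ([0.423, -0.033, 0.012], 0.33)]
muffs_band top [([0.735, 0.145, 0.006], 0.67), ([0.505, 0.303, 0.0], 0.65), ([0.578, -0.349, 0.153], 0.6)]
muffs_band side [([0.581, -0.348, 0.15], 0.86), ([0.765, -0.045, -0.002], 0.53), ([0.496, 0.14, 0.065], 0.26)]
((577.8840942382812, -348.1270751953125), (23.931169509887695, 57.595916748046875), 84.72493743896484) 0.1823595502498599 0.1800854779577788
```

The muffs hang on the bar: the pad is 1 mm from the middle, square, with its top at 0.180–0.182 m. On to the dial.

```bash
python3 -m crank '[{"tx":-15,"ty":-60,"tz":0,"turn":-2},{"tx":-30,"ty":-122,"tz":10,"turn":-4},{"tx":-46,"ty":-184,"tz":30,"turn":-6},{"tx":-61,"ty":-244,"tz":50,"turn":-8},{"tx":-76,"ty":-304,"tz":75,"turn":-10}]' 45 |grep pos; python3 go.py .4985 .1435 .16 58.3
```

```text
position: [0.5302, -0.0493, 0.2046]
tx 115.4 ty -157.8 tz 44.4 turn -2.55 (h0 45.5) alt 69.45 tilt 0.10
```

```bash
python3 -m crank '[{"tx":35,"ty":-48,"tz":15,"turn":-1},{"tx":70,"ty":-97,"tz":30,"turn":-2},{"tx":111,"ty":-153,"tz":44,"turn":-2.55},{"tx":111,"ty":-153,"tz":44,"turn":-2.55},{"tx":111,"ty":-153,"tz":44,"turn":-2.55}]' |grep pos;  python3 - <<'E'
from m import *
import time
im,d,c,hsv,W=pens('wrist'); cv2.imwrite('pics/w3.png',im[:,:,::-1]);X,Y,Z=W[...,0],W[...,1],W[...,2]
P=W[(np.hypot(X-.4985,Y-.1435)<.04)&(Z>.07)&(Z<.085)]
print(cv2.minAreaRect(P[:,:2].astype(np.float32)*1000),P[:,2].max(),np.median(P[:,2]))
E
python3 go.py .4985 .1435 .068 58.3
```

```text
position: [0.5, 0.1355, 0.1606]
((498.87652587890625, 143.870361328125), (43.85493469238281, 13.98973560333252), 58.02950668334961) 0.07867573216403517 0.07515813799339116
tx 6.9 ty -6.7 tz 92.7 turn -0.08 (h0 57.9) alt 71.92 tilt 0.05
```

View pics/w3.png

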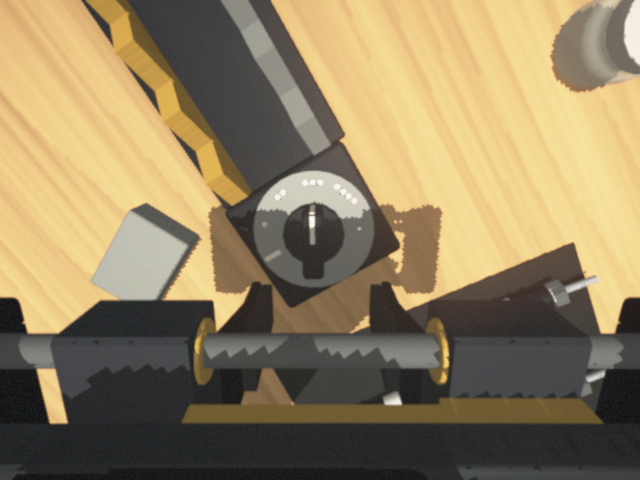

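The wrist view shows the bar upright between the fingers at (313,235), with the pointer at three dots and the case clear at (145,250). I'll descend and grip.

```bash
python3 -m crank '[{"tx":7.4,"ty":-6.7,"tz":10,"turn":0},{"tx":7.4,"ty":-6.7,"tz":45,"turn":0},{"tx":7.4,"ty":-6.7,"tz":80,"turn":0},{"tx":7.4,"ty":-6.7,"tz":92.5,"turn":0},{"tx":7.4,"ty":-6.7,"tz":92.5,"turn":0}]' |grep -E "pos|for"; python3 go.py .4989 .1439 .068 58; python3 -m crank '[{"tx":0,"ty":0,"tz":0,"turn":0},{"tx":0,"ty":0,"tz":0,"turn":0},{"tx":0,"ty":0,"tz":0,"turn":0},{"tx":0,"ty":0,"tz":0,"turn":0},{"tx":0,"ty":0,"tz":0,"turn":0}]' 8 30 |grep -E "pos|for|wid"; python3 -m crank '[{"tx":0,"ty":0,"tz":0,"turn":0},{"tx":0,"ty":0,"tz":0,"turn":0},{"tx":0,"ty":0,"tz":0,"turn":0},{"tx":0,"ty":0,"tz":0,"turn":0}]'
```

```text
position: [0.4982, 0.1448, 0.0677]
ft_force: [0.5, -0.2, 0.1]
grip_force: 0.0
tx -0.4 ty 1.0 tz -0.3 turn -0.02 (h0 57.9) alt 71.98 tilt 0.07
position: [0.4994, 0.1446, 0.0686]
ft_force: [2.3, -1.2, 1.2]
grip_width: 0.161
grip_force: 30.0
time: 11.75
position: [0.4993, 0.1446, 0.0686]
tool_rot: [2.747, 1.521, 0.002]
ft_force: [4.3, -1.9, 2.4]
grip_width: 0.157
grip_force: 30.0
```

```bash
python3 -m crank '[{"tx":0,"ty":0,"tz":0,"turn":-1.8},{"tx":0,"ty":0,"tz":0,"turn":-3.6},{"tx":0,"ty":0,"tz":0,"turn":-5.4},{"tx":0,"ty":0,"tz":0,"turn":-7.2},{"tx":0,"ty":0,"tz":0,"turn":-9}]' |grep -E "pos|for"; python3 -m crank '[{"tx":0,"ty":0,"tz":0,"turn":-1.8},{"tx":0,"ty":0,"tz":0,"turn":-3.6},{"tx":0,"ty":0,"tz":0,"turn":-5.4},{"tx":0,"ty":0,"tz":0,"turn":-7.2},{"tx":0,"ty":0,"tz":0,"turn":-9}]' |grep -E "pos|for"; python3 -m crank '[{"tx":0,"ty":0,"tz":0,"turn":-1.8},{"tx":0,"ty":0,"tz":0,"turn":-3.6},{"tx":0,"ty":0,"tz":0,"turn":-5.4},{"tx":0,"ty":0,"tz":0,"turn":-6.1},{"tx":0,"ty":0,"tz":0,"turn":-6.1}]'; python3 go.py .4989 .1439 .15 178.5
```

```text
position: [0.498, 0.1448, 0.0685]
ft_force: [-0.1, -2.3, 6.3]
grip_force: 30.0
position: [0.497, 0.1441, 0.0685]
ft_force: [-2.9, -5.6, 10.6]
grip_force: 30.0
time: 13.62
position: [0.4968, 0.1432, 0.0685]
tool_rot: [-0.042, -3.137, 0.008]
ft_force: [-4.5, -6.1, 12.5]
grip_width: 0.16
grip_force: 30.0
tx -1.8 ty 0.3 tz -81.5 turn -0.01 (h0 178.4) alt 71.99 tilt 0.37
```

Release, rise, and look at the dial and the pens on the mat from the next pick position. The first pen has bit towards +x, at (0.57,-0.003).

```bash
python3 -m crank '[{"tx":0,"ty":0,"tz":0,"turn":0},{"tx":0,"ty":0,"tz":0,"turn":0},{"tx":0,"ty":0,"tz":0,"turn":0},{"tx":0,"ty":0,"tz":0,"turn":0}]' 40 |grep -E "for|wid"; python3 -m crank '[{"tx":0,"ty":0,"tz":-50,"turn":0},{"tx":0,"ty":0,"tz":-100,"turn":0},{"tx":0,"ty":0,"tz":-150,"turn":0},{"tx":-20,"ty":-40,"tz":-182,"turn":0},{"tx":-50,"ty":-90,"tz":-182,"turn":0}]' |grep pos
cat > penw.py <<'E'
from m import *
def seg(name,box):
    im,d,c,hsv,W=pens(name); X,Y,Z=W[...,0],W[...,1],W[...,2]
    on=(X>box[0])&(X<box[1])&(Y>box[2])&(Y<box[3])
    m=(on&(hsv[...,2]>110)&(hsv[...,1]<80)&(Z>box[4])).astype(np.uint8)
    k,l,s,cc=cv2.connectedComponentsWithStats(m)
    for i in range(1,k):
        P=W[l==i]; p=np.median(P,0); ps=P-p; ev,V=np.linalg.eigh(np.cov(P[:,:2].T)); h=V[:,1]; w=(P[:,:2]-p[:2])@V[:,0]
        t=(P[:,:2]-p[:2])@h
        if s[i,4]<60 or np.ptp(t)<.035: continue
        b=on&(hsv[...,0]>8)&(hsv[...,0]<28)&(hsv[...,1]>90)&(Z>box[4])&(np.hypot(X-p[0],Y-p[1])<.05)
        if not b.any(): print('noring',p); continue
        Q=W[b]; q=Q.mean(0)
        if (p-q)[:2]@h<0: h=-h
        tail=((Q[:,:2]-p[:2])@h); tl=np.percentile(tail,2); n=np.array([-h[1],h[0]])
        wm=np.percentile((P[:,:2]-p[:2])@n,[3,97])
        o=p[:2]+h*(tl+.055)+n*wm.mean()
        print(name,'org',o.round(4),'hd %.1f'%np.degrees(np.arctan2(h[1],h[0])),'top %.4f'%np.percentile(P[:,2],92),'w %.3f'%np.ptp(wm),'len %.3f'%np.ptp(t))
    return im,d,c,hsv,W
E
python3 - <<'E'
from penw import *
import sys
B=(.37,.67,-.25,.1,.012)
im,d,c,hsv,W=seg('top',B); cv2.imwrite('pics/dial2.png',cv2.resize(im[175:375,185:435,::-1],(750,600)))
seg('side',B)
for c in('top','side'):
  print([(np.round(r['xyz'],3).tolist(),round(r['confidence'],2)) for r in ctrl.mark_of(c,'driver1')])
E
```

```text
ft_force: [0.4, -0.2, 0.2]
grip_width: 0.445
grip_force: 0.0
position: [0.5476, 0.0547, 0.2537]
top org [ 0.5676 -0.0981] hd -5.4 top 0.0240 w 0.018 len 0.062
top org [ 0.4546 -0.1323] hd 174.4 top 0.0241 w 0.018 len 0.062
side org [ 0.5703 -0.0961] hd -5.9 top 0.0247 w 0.016 len 0.061
side org [ 0.4599 -0.1306] hd 174.3 top 0.0247 w 0.017 len 0.062
[([0.569, -0.101, 0.012], 0.82), ([0.455, -0.129, 0.016], 0.59), ([0.499, 0.231, 0.041], 0.36)]
[([0.581, -0.008, 0.014], 0.83), ([0.459, -0.137, 0.012], 0.69), ([0.564, -0.098, 0.014], 0.64), ([0.48, -0.041, 0.015], 0.55), ([0.363, 0.188, 0.003], 0.53)]penw.py:8: RuntimeWarning: Degrees of freedom <= 0 for slice
  P=W[l==i]; p=np.median(P,0); ps=P-p; ev,V=np.linalg.eigh(np.cov(P[:,:2].T)); h=V[:,1]; w=(P[:,:2]-p[:2])@V[:,0]
  c *= np.true_divide(1, fact)
  c *= np.true_divide(1, fact)
```

View pics/dial2.png

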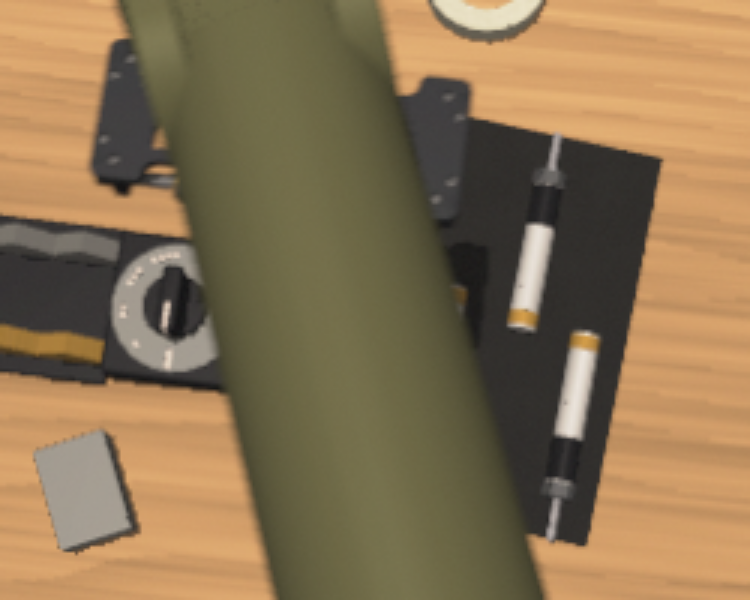

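The dial now reads OFF, with the pointer at (168,315) towards the bar mark at (168,355). All pens are still on the mat, though the arm hides two of them. I'll hover over pen A at (0.569,-0.097).

```bash
python3 -m crank '[{"tx":-5,"ty":-50,"tz":20,"turn":0.2},{"tx":-10,"ty":-100,"tz":50,"turn":0.4},{"tx":-25,"ty":-152,"tz":90,"turn":0.8},{"tx":-25,"ty":-152,"tz":110,"turn":0.8},{"tx":-25,"ty":-152,"tz":110,"turn":0.8}]' |grep pos; python3 - 2>/dev/null <<'E'
from penw import *
im,*_=seg('wrist',(.37,.67,-.25,.1,.012)); cv2.imwrite('pics/w4.png',im[:,:,::-1])
E
python3 go.py .569 -.097 .024 174.5
```

```text
position: [0.5653, -0.0967, 0.1385]
noring [ 0.42857217 -0.03619246  0.02316568]
wrist org [ 0.4553 -0.1323] hd 174.6 top 0.0237 w 0.017 len 0.061
wrist org [ 0.4828 -0.0409] hd 176.1 top 0.0238 w 0.018 len 0.062
wrist org [ 0.5171 -0.1519] hd -68.1 top 0.0233 w 0.008 len 0.060
wrist org [ 0.5735 -0.0997] hd -5.9 top 0.0237 w 0.018 len 0.098
wrist org [ 0.5857 -0.0056] hd -4.4 top 0.0237 w 0.019 len 0.108
wrist org [ 0.6301 -0.1046] hd -6.8 top 0.0241 w 0.014 len 0.155
wrist org [ 0.5035 -0.0846] hd -161.2 top 0.2083 w 0.004 len 0.060
wrist org [ 0.5555 -0.0192] hd 47.5 top 0.2085 w 0.006 len 0.084
tx -2.8 ty -1.1 tz 116.2 turn 0.03 (h0 174.7) alt -71.97 tilt 0.11
```

```bash
python3 -m crank '[{"tx":-4.5,"ty":0.4,"tz":40,"turn":0},{"tx":-4.5,"ty":0.4,"tz":80,"turn":0},{"tx":-4.5,"ty":0.4,"tz":108,"turn":0},{"tx":-4.5,"ty":0.4,"tz":114,"turn":0},{"tx":-4.5,"ty":0.4,"tz":114,"turn":0}]' |grep -E "pos|for"; python3 go.py .57 -.0985 .0245 174.3;  python3 -m crank '[{"tx":0,"ty":0,"tz":0,"turn":0},{"tx":0,"ty":0,"tz":0,"turn":0},{"tx":0,"ty":0,"tz":0,"turn":0},{"tx":0,"ty":0,"tz":0,"turn":0},{"tx":0,"ty":0,"tz":0,"turn":0}]' 14 20 |grep -E "pos|for|wid"; python3 -m crank '[{"tx":0,"ty":0,"tz":0,"turn":0},{"tx":0,"ty":0,"tz":-40,"turn":0},{"tx":0,"ty":0,"tz":-90,"turn":0},{"tx":0,"ty":0,"tz":-130,"turn":0},{"tx":0,"ty":0,"tz":-130,"turn":0}]'; python3 go.py .5025 .372 .15 178.7
```

```text
position: [0.5724, -0.0975, 0.0278]
ft_force: [-0.7, -0.9, -0.8]
grip_force: 0.0
tx 2.3 ty -1.2 tz 3.3 turn 0.05 (h0 174.6) alt -71.95 tilt 0.12
position: [0.5717, -0.0991, 0.0268]
ft_force: [-1.0, -0.9, 5.6]
grip_width: 0.223
grip_force: 20.0
time: 17.5
position: [0.5732, -0.0987, 0.159]
tool_rot: [0.152, 3.133, -0.002]
ft_force: [0.0, -1.1, -1.8]
grip_width: 0.224
grip_force: 20.0
tx 115.9 ty 461.7 tz 7.9 turn -0.85 (h0 174.5) alt 71.15 tilt 0.31
```

View pics/w4.png

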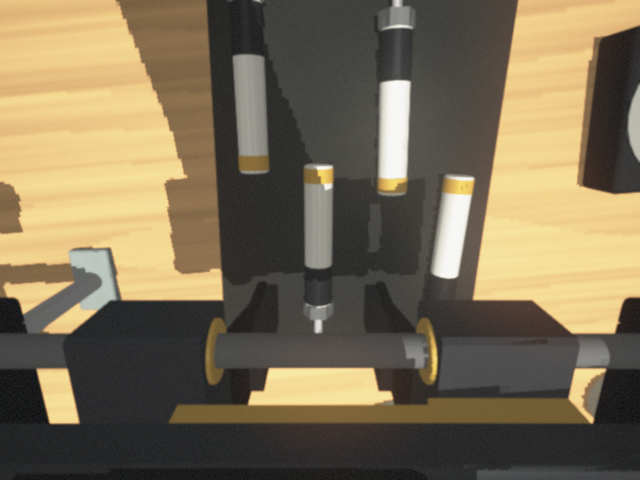

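The wrist view from before the grasp shows pen A between the fingers at (318,240) with its bit at (318,325). It is now gripped at 19.4 mm. Next is the dock.

```bash
python3 -m crank '[{"tx":15,"ty":58,"tz":0,"turn":-0.1},{"tx":30,"ty":117,"tz":0,"turn":-0.3},{"tx":44,"ty":176,"tz":0,"turn":-0.5},{"tx":59,"ty":235,"tz":0,"turn":-0.7},{"tx":73,"ty":293,"tz":0,"turn":-0.85}]' |grep pos;  python3 -m crank '[{"tx":10,"ty":42,"tz":0,"turn":0},{"tx":20,"ty":84,"tz":0,"turn":0},{"tx":20,"ty":84,"tz":0,"turn":0},{"tx":20,"ty":84,"tz":0,"turn":0}]' |grep pos; python3 - 2>/dev/null <<'E'
from m import *
from scipy.signal import find_peaks
im,d,c,hsv,W=pens('wrist'); X,Y,Z=W[...,0],W[...,1],W[...,2]; cv2.imwrite('pics/w5.png',im[:,:,::-1])
for n,x0 in(('brass',.4665),('grey',.537)):
    m=(abs(X-x0)<.012)&(Y>.17)&(Y<.43)&(Z>.02)&(Z<.06); P=W[m]
    b=np.arange(.17,.43,.004); pr=[np.median(P[(P[:,1]>=a)&(P[:,1]<a+.004),2]) if ((P[:,1]>=a)&(P[:,1]<a+.004)).sum()>3 else np.nan for a in b]
    print(n,len(P),P[:,0].min().round(4),P[:,0].max().round(4),[(int((a+.002)*1000),int(v*1000)) for a,v in zip(b,pr) if v==v])
for q in('dock','dock_notch1'):
  print([(np.round(r['xyz'],3).tolist(),round(r['confidence'],2)) for r in ctrl.mark_of('wrist',q)])
E
python3 go.py .5025 .372 .15 178.7
```

```text
position: [0.5258, 0.2009, 0.1546]
position: [0.5084, 0.2834, 0.1547]
brass 7943 0.4545 0.4785 [(172, 34), (176, 34), (180, 34), (184, 34), (188, 32), (192, 31), (196, 35), (200, 39), (204, 43), (208, 47), (212, 49), (216, 46), (220, 42), (224, 38), (228, 34), (232, 30), (236, 30), (240, 33), (244, 38), (248, 41), (252, 45), (256, 49), (260, 48), (264, 44), (268, 41), (272, 32), (276, 27), (280, 26), (284, 24), (288, 26), (292, 27), (296, 28), (300, 48), (304, 50), (308, 46), (312, 42), (316, 38), (320, 34), (324, 30), (328, 30), (332, 34), (336, 38), (340, 42), (344, 46), (348, 49), (352, 48), (356, 44), (360, 40), (364, 36), (368, 32), (372, 29), (376, 32), (380, 36), (384, 40), (388, 44), (392, 48), (396, 50), (400, 46), (404, 42), (408, 38), (412, 34), (416, 30), (420, 28)]
grey 7503 0.525 0.5478 [(172, 34), (176, 34), (180, 34), (184, 34), (188, 31), (192, 32), (196, 36), (200, 40), (204, 43), (208, 47), (212, 48), (216, 44), (220, 40), (224, 36), (228, 32), (232, 29), (236, 30), (240, 34), (244, 38), (248, 42), (252, 45), (256, 41), (260, 44), (264, 42), (300, 47), (304, 44), (308, 40), (312, 39), (316, 36), (320, 32), (324, 29), (328, 31), (332, 35), (336, 39), (340, 42), (344, 46), (348, 49), (352, 45), (356, 41), (360, 38), (364, 34), (368, 30), (372, 29), (376, 33), (380, 37), (384, 40), (388, 44), (392, 48), (396, 46), (400, 43), (404, 39), (408, 36), (412, 32), (416, 29)]
[([0.498, 0.304, 0.003], 0.66)]
[([0.501, 0.328, 0.042], 0.87), ([0.5, 0.235, 0.043], 0.74)]
tx 9.2 ty 89.4 tz 5.3 turn -0.03 (h0 178.6) alt 71.97 tilt 0.08
```

View pics/w5.png

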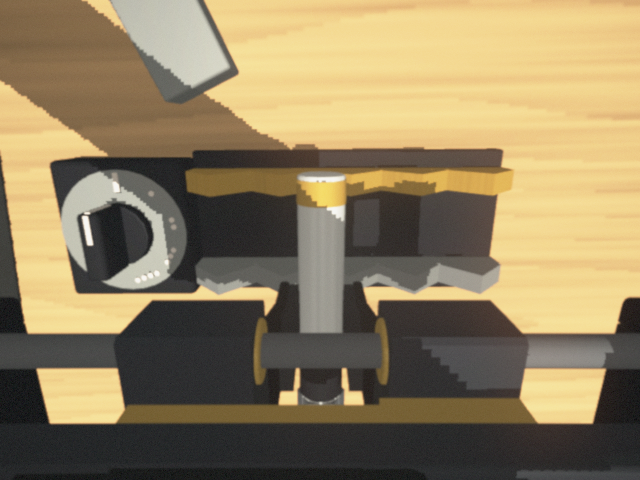

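The wrist view shows pen A held along dock x, tail (ring at 322,190) towards brass and bit towards grey. The V bottoms profile at y = 0.234, 0.280, 0.326 and 0.372. The dial's white line at (86,228) points to the bar mark.

```bash
python3 - <<'E'
from h import *
p,_=pose(); t=ray_z('wrist',[[322,177]],p[2]-.0138)[0]; print('tail rel TCP',(t-p).round(4))
E
python3 -m crank '[{"tx":3,"ty":45,"tz":0,"turn":0},{"tx":5.5,"ty":88,"tz":0,"turn":0},{"tx":5.5,"ty":88,"tz":25,"turn":0},{"tx":5.5,"ty":88,"tz":60,"turn":0},{"tx":5.5,"ty":88,"tz":75,"turn":0}]' |grep -E "pos|for"; python3 go.py .503 .3717 .056 178.8
```

```text
tail rel TCP [-0.0589  0.0017 -0.0138]
position: [0.5054, 0.3702, 0.0789]
ft_force: [0.4, -0.5, -0.9]
grip_force: 20.0
tx 2.4 ty 1.5 tz 22.9 turn -0.04 (h0 178.6) alt 71.96 tilt 0.19
```

```bash
python3 -m crank '[{"tx":0,"ty":1.3,"tz":10,"turn":0},{"tx":0,"ty":1.3,"tz":19,"turn":0},{"tx":0,"ty":1.3,"tz":22,"turn":0},{"tx":0,"ty":1.3,"tz":22,"turn":0},{"tx":0,"ty":1.3,"tz":22,"turn":0}]' |grep -E "pos|for"; python3 -m crank '[{"tx":0,"ty":0,"tz":0,"turn":0},{"tx":0,"ty":0,"tz":0,"turn":0},{"tx":0,"ty":0,"tz":0,"turn":0}]' 32 |grep -E "pos|for|wid";python3 -m crank '[{"tx":0,"ty":0,"tz":-30,"turn":0},{"tx":0,"ty":0,"tz":-70,"turn":0},{"tx":0,"ty":0,"tz":-110,"turn":0},{"tx":0,"ty":-40,"tz":-130,"turn":0},{"tx":0,"ty":-80,"tz":-150,"turn":0}]' |grep pos
cat > chk.py <<'E'
from penw import *
im,*_=seg('wrist',(.4,.62,.19,.42,.044)); import sys; cv2.imwrite(sys.argv[1],im[:,:,::-1])
E
python3 chk.py pics/w6.png 2>/dev/null; python3 go.py .584 -.0045 .12 173.5; python3 -W ignore - <<'E'
from penw import *
seg('top',(.37,.67,-.25,.1,.012));seg('side',(.37,.67,-.25,.1,.012))
E
```

```text
position: [0.5056, 0.3739, 0.0597]
ft_force: [-0.8, 0.4, -0.1]
grip_force: 20.0
position: [0.5055, 0.3737, 0.0593]
ft_force: [0.7, -0.3, -0.0]
grip_width: 0.355
grip_force: 0.0
position: [0.5033, 0.2934, 0.21]
wrist org [0.5054 0.3714] hd 1.2 top 0.0529 w 0.018 len 0.097
wrist org [0.543  0.3975] hd 40.6 top 0.0513 w 0.015 len 0.161
wrist org [0.5466 0.2013] hd -37.1 top 0.0509 w 0.015 len 0.148
wrist org [0.5438 0.3503] hd 27.3 top 0.0507 w 0.015 len 0.134
wrist org [0.5653 0.3755] hd 28.7 top 0.0537 w 0.018 len 0.167
wrist org [0.48   0.3629] hd 65.3 top 0.2797 w 0.007 len 0.080
tx -85.8 ty -289.1 tz 93.3 turn 0.98 (h0 178.4) alt -71.02 tilt 0.32
top org [ 0.5841 -0.0042] hd -8.5 top 0.0238 w 0.018 len 0.062
top org [ 0.4791 -0.0392] hd 176.0 top 0.0242 w 0.018 len 0.061
top org [ 0.4545 -0.1322] hd 174.2 top 0.0240 w 0.018 len 0.062
side org [ 0.4582 -0.1304] hd 175.4 top 0.0252 w 0.016 len 0.063
side org [ 0.5853 -0.0026] hd -9.2 top 0.0247 w 0.017 len 0.061
side org [ 0.4814 -0.0369] hd 175.8 top 0.0249 w 0.016 len 0.061
```

```bash
python3 -m crank '[{"tx":-18,"ty":-58,"tz":0,"turn":0.4},{"tx":-36,"ty":-116,"tz":10,"turn":0.8},{"tx":-54,"ty":-175,"tz":40,"turn":1.2},{"tx":-72,"ty":-233,"tz":70,"turn":1.42},{"tx":-86,"ty":-289,"tz":90,"turn":1.42}]' 40 |grep pos; python3 -m crank '[{"tx":0,"ty":0,"tz":0,"turn":0},{"tx":0,"ty":0,"tz":0,"turn":0}]' |grep pos; python3 go.py .5845 -.0035 .0245 171.3; python3 -W ignore - <<'E'
from penw import *
seg('wrist',(.37,.67,-.25,.05,.012))
E
```

```text
position: [0.581, 0.012, 0.1211]
position: [0.5807, 0.0137, 0.1222]
tx -6.3 ty -16.7 tz 97.6 turn 0.08 (h0 171.7) alt -71.92 tilt 0.12
noring [ 0.43065216 -0.03372458  0.02312462]
wrist org [ 0.4554 -0.1319] hd 179.8 top 0.0236 w 0.018 len 0.064
wrist org [ 0.4845 -0.0392] hd 176.2 top 0.0236 w 0.017 len 0.061
wrist org [ 0.5134 -0.1814] hd -87.5 top 0.0234 w 0.003 len 0.169
wrist org [ 0.5385 -0.0525] hd -70.5 top 0.0236 w 0.007 len 0.083
wrist org [ 0.5889 -0.0055] hd -8.9 top 0.0236 w 0.018 len 0.102
wrist org [ 0.6406 -0.0147] hd -17.0 top 0.0243 w 0.014 len 0.143
wrist org [0.531  0.0306] hd -162.4 top 0.1919 w 0.005 len 0.057
```

```bash
python3 -m crank '[{"tx":-6,"ty":-17.5,"tz":10,"turn":0.08},{"tx":-6,"ty":-17.5,"tz":50,"turn":0.08},{"tx":-6,"ty":-17.5,"tz":85,"turn":0.08},{"tx":-6,"ty":-17.5,"tz":97.5,"turn":0.08},{"tx":-6,"ty":-17.5,"tz":97.5,"turn":0.08}]' |grep -E "pos|for"; python3 -m crank '[{"tx":0,"ty":0,"tz":0,"turn":0},{"tx":0,"ty":0,"tz":0,"turn":0},{"tx":0,"ty":0,"tz":0,"turn":0},{"tx":0,"ty":0,"tz":0,"turn":0},{"tx":0,"ty":0,"tz":0,"turn":0}]' 14 20 |grep -E "pos|for|wid"; python3 -m crank '[{"tx":0,"ty":0,"tz":0,"turn":0},{"tx":0,"ty":0,"tz":-40,"turn":0},{"tx":0,"ty":0,"tz":-90,"turn":0},{"tx":0,"ty":0,"tz":-130,"turn":0},{"tx":0,"ty":0,"tz":-130,"turn":0}]'; python3 go.py .504 .3257 .15 178.8
```

```text
position: [0.5845, -0.0062, 0.0249]
ft_force: [0.5, 1.4, 0.5]
grip_force: 0.0
position: [0.5848, -0.0064, 0.0256]
ft_force: [-0.5, 1.4, 5.6]
grip_width: 0.223
grip_force: 20.0
time: 23.98
position: [0.5861, -0.0061, 0.1578]
tool_rot: [0.241, 3.127, -0.001]
ft_force: [0.4, -0.9, -0.0]
grip_width: 0.22
grip_force: 20.0
tx 132.0 ty 315.3 tz 7.1 turn -1.52 (h0 171.2) alt 70.48 tilt 0.30
```

```bash
python3 -m crank '[{"tx":24,"ty":56,"tz":0,"turn":-0.3},{"tx":47,"ty":112,"tz":0,"turn":-0.6},{"tx":71,"ty":168,"tz":0,"turn":-0.9},{"tx":94,"ty":225,"tz":0,"turn":-1.2},{"tx":118,"ty":281,"tz":0,"turn":-1.52}]' |grep pos;  python3 -m crank '[{"tx":13,"ty":33,"tz":0,"turn":0},{"tx":13,"ty":33,"tz":0,"turn":0},{"tx":13,"ty":33,"tz":20,"turn":0},{"tx":13,"ty":33,"tz":20,"turn":0}]' |grep pos; python3 go.py .505 .3257 .056 178.8;  python3 - <<'E'
from h import *
c=cam('wrist');im,d=ctrl.get_image('wrist'); p,_=pose()
hsv=cv2.cvtColor(im,cv2.COLOR_RGB2HSV)
m=(hsv[...,0]>8)&(hsv[...,0]<28)&(hsv[...,1]>110); m[:,:290]=0; m[:,355:]=0
K,D,o,Rm=c; z=o[2]
vv,uu=np.nonzero(m); P=pix2w('wrist',d,np.c_[uu,vv],c); s=abs(P[:,2]-(p[2]-.004))<.008
print(s.sum()); P=P[s]; print('tail x rel',np.percentile(P[:,0],3)-p[0], P[:,1].mean()-p[1], np.percentile(P[:,2],90)-p[2])
E
```

```text
position: [0.5095, 0.2901, 0.1532]
position: [0.4981, 0.3193, 0.1317]
tx -7.0 ty 6.9 tz 75.7 turn -0.03 (h0 178.6) alt 71.97 tilt 0.31
1220
tail x rel -0.055372993648700075 -0.0004941012935718025 -0.002700682308410335
```

```bash
python3 -m crank '[{"tx":-4.5,"ty":6.5,"tz":15,"turn":0},{"tx":-4.5,"ty":6.5,"tz":45,"turn":0},{"tx":-4.5,"ty":6.5,"tz":65,"turn":0},{"tx":-4.5,"ty":6.5,"tz":75,"turn":0},{"tx":-4.5,"ty":6.5,"tz":75.5,"turn":0}]' |grep -E "pos|for"; python3 -m crank '[{"tx":0,"ty":0,"tz":0,"turn":0},{"tx":0,"ty":0,"tz":0,"turn":0},{"tx":0,"ty":0,"tz":0,"turn":0},{"tx":0,"ty":0,"tz":0,"turn":0}]' 32 |grep -E "pos|for|wid";python3 -m crank '[{"tx":0,"ty":0,"tz":-30,"turn":0},{"tx":0,"ty":0,"tz":-70,"turn":0},{"tx":0,"ty":0,"tz":-110,"turn":0},{"tx":0,"ty":-40,"tz":-130,"turn":0},{"tx":0,"ty":-80,"tz":-150,"turn":0}]' |grep pos
python3 go.py .481 -.039 .12 -4; python3 -W ignore - <<'E'
from penw import *
seg('top',(.37,.67,-.25,.1,.012));seg('side',(.37,.67,-.25,.1,.012))
E
```

```text
position: [0.5028, 0.3289, 0.059]
ft_force: [-0.1, 0.3, -0.0]
grip_force: 20.0
position: [0.5031, 0.3291, 0.0598]
ft_force: [0.4, 0.7, 0.2]
grip_width: 0.367
grip_force: 0.0
position: [0.5011, 0.2488, 0.2105]
tx 14.7 ty -288.1 tz 90.4 turn -35.42 (h0 178.9) alt 36.58 tilt 0.04
top org [ 0.4788 -0.0392] hd 176.0 top 0.0235 w 0.018 len 0.062
top org [ 0.4547 -0.1323] hd 174.3 top 0.0240 w 0.018 len 0.062
side org [ 0.4584 -0.1305] hd 174.9 top 0.0250 w 0.018 len 0.062
side org [ 0.4814 -0.0374] hd 175.5 top 0.0246 w 0.017 len 0.061
```

```bash
python3 -m crank '[{"tx":3,"ty":-58,"tz":0,"turn":2},{"tx":6,"ty":-116,"tz":0,"turn":4},{"tx":9,"ty":-174,"tz":20,"turn":6},{"tx":12,"ty":-232,"tz":40,"turn":8},{"tx":15,"ty":-288,"tz":60,"turn":10}]' 40 |grep pos; python3 -m crank '[{"tx":0,"ty":0,"tz":0,"turn":2},{"tx":0,"ty":0,"tz":0,"turn":4},{"tx":0,"ty":0,"tz":0,"turn":6},{"tx":0,"ty":0,"tz":0,"turn":8},{"tx":0,"ty":0,"tz":0,"turn":10}]' |grep pos;  python3 -m crank '[{"tx":0,"ty":0,"tz":0,"turn":2},{"tx":0,"ty":0,"tz":0,"turn":4},{"tx":0,"ty":0,"tz":0,"turn":6},{"tx":0,"ty":0,"tz":0,"turn":8},{"tx":0,"ty":0,"tz":0,"turn":10}]' |grep pos;  python3 -m crank '[{"tx":0,"ty":0,"tz":0,"turn":2},{"tx":0,"ty":0,"tz":0,"turn":4},{"tx":0,"ty":0,"tz":0,"turn":6},{"tx":0,"ty":0,"tz":0,"turn":6.6},{"tx":0,"ty":0,"tz":0,"turn":6.6}]'; python3 go.py .480 -.0385 .0245 -4.2; python3 -c "
from h import *
print(np.round(ctrl.get_state()['joint_positions'],2))"
```

```text
position: [0.4802, -0.0401, 0.1491]
position: [0.4804, -0.0376, 0.1493]
position: [0.4804, -0.0375, 0.1493]
time: 29.5
position: [0.4804, -0.0377, 0.1493]
tool_rot: [-3.139, 0.112, 0.0]
ft_force: [-0.4, -0.0, -0.2]
grip_width: 0.462
grip_force: 0.0
tx -0.3 ty 0.8 tz 124.8 turn 0.02 (h0 -4.1) alt -71.98 tilt 0.01
[ 0.86  0.09 -0.87  1.95  0.07  1.14 -1.67]
```

```bash
python3 -m crank '[{"tx":0,"ty":0.8,"tz":40,"turn":0},{"tx":0,"ty":0.8,"tz":85,"turn":0},{"tx":0,"ty":0.8,"tz":115,"turn":0},{"tx":0,"ty":0.8,"tz":125,"turn":0},{"tx":0,"ty":0.8,"tz":125,"turn":0}]' |grep -E "pos|for"; python3 -m crank '[{"tx":0,"ty":0,"tz":0,"turn":0},{"tx":0,"ty":0,"tz":0,"turn":0},{"tx":0,"ty":0,"tz":0,"turn":0},{"tx":0,"ty":0,"tz":0,"turn":0},{"tx":0,"ty":0,"tz":0,"turn":0}]' 14 20 |grep -E "pos|for|wid"; python3 -m crank '[{"tx":0,"ty":0,"tz":0,"turn":0},{"tx":0,"ty":0,"tz":-40,"turn":0},{"tx":0,"ty":0,"tz":-90,"turn":0},{"tx":0,"ty":0,"tz":-130,"turn":0},{"tx":0,"ty":0,"tz":-130,"turn":0}]'; python3 go.py .502 .2796 .15 178.8
```

```text
position: [0.4806, -0.0389, 0.0247]
ft_force: [-0.3, 0.5, -0.2]
grip_force: 0.0
position: [0.4808, -0.0397, 0.0252]
ft_force: [-1.5, 0.1, 4.6]
grip_width: 0.218
grip_force: 20.0
time: 31.38
position: [0.4824, -0.0396, 0.1573]
tool_rot: [3.137, -0.115, 0.009]
ft_force: [-0.3, -0.3, 0.2]
grip_width: 0.222
grip_force: 20.0
tx -3.9 ty -319.8 tz 6.7 turn 35.40 (h0 -4.2) alt -36.60 tilt 0.36
```

```bash
python3 -m crank '[{"tx":0,"ty":-58,"tz":0,"turn":-2},{"tx":0,"ty":-116,"tz":0,"turn":-4},{"tx":0,"ty":-174,"tz":0,"turn":-6},{"tx":0,"ty":-232,"tz":0,"turn":-8},{"tx":-1,"ty":-290,"tz":0,"turn":-10}]' |grep pos; python3 -m crank '[{"tx":0,"ty":0,"tz":0,"turn":-2},{"tx":0,"ty":0,"tz":0,"turn":-4},{"tx":0,"ty":0,"tz":0,"turn":-6},{"tx":0,"ty":0,"tz":0,"turn":-8},{"tx":0,"ty":0,"tz":0,"turn":-10}]' |grep pos;  python3 -m crank '[{"tx":0,"ty":0,"tz":0,"turn":-2},{"tx":0,"ty":0,"tz":0,"turn":-4},{"tx":0,"ty":0,"tz":0,"turn":-6},{"tx":0,"ty":0,"tz":0,"turn":-8},{"tx":0,"ty":0,"tz":0,"turn":-10}]' |grep pos;  python3 -m crank '[{"tx":0,"ty":0,"tz":0,"turn":-2},{"tx":0,"ty":0,"tz":0,"turn":-4},{"tx":0,"ty":0,"tz":0,"turn":-6},{"tx":0,"ty":0,"tz":0,"turn":-6.6},{"tx":0,"ty":0,"tz":0,"turn":-6.6}]'|grep pos
cat > tail.py <<'E'
from h import *
c=cam('wrist');im,d=ctrl.get_image('wrist'); p,_=pose()
hsv=cv2.cvtColor(im,cv2.COLOR_RGB2HSV)
m=(hsv[...,0]>8)&(hsv[...,0]<28)&(hsv[...,1]>110); m[:,:290]=0; m[:,355:]=0
vv,uu=np.nonzero(m); P=pix2w('wrist',d,np.c_[uu,vv],c); s=abs(P[:,2]-(p[2]-.004))<.008; P=P[s]
print('n',s.sum(),'tail x rel',np.percentile(P[:,0],3)-p[0], P[:,1].mean()-p[1],'top', np.percentile(P[:,2],90)-p[2])
E
python3 tail.py; python3 go.py .502 .2796 .053 178.8;python3 -c "
from h import *
print(np.round(ctrl.get_state()['joint_positions'],2))"
```

```text
position: [0.4999, 0.251, 0.1529]
position: [0.4996, 0.2496, 0.1529]
position: [0.4996, 0.2496, 0.1528]
position: [0.4997, 0.2496, 0.1531]
n 1203 tail x rel -0.053281227502920525 0.00022377249287713896 top -0.0015303882368321864
tx -1.7 ty 30.0 tz 100.4 turn -0.01 (h0 178.8) alt 71.99 tilt 0.10
[ 0.55  0.56 -1.36  1.76  0.57  1.3   0.61]
```

```bash
python3 -m crank '[{"tx":-0.5,"ty":30,"tz":20,"turn":0},{"tx":-0.5,"ty":30,"tz":50,"turn":0},{"tx":-0.5,"ty":29,"tz":80,"turn":0},{"tx":-0.5,"ty":29,"tz":97,"turn":0},{"tx":-0.5,"ty":29,"tz":98,"turn":0}]' |grep -E "pos|for";python3 -m crank '[{"tx":0,"ty":0,"tz":0,"turn":0},{"tx":0,"ty":0,"tz":0,"turn":0}]'; python3 go.py .5005 .2796 .053 178.8;python3 -c "
from h import *
print(np.round(ctrl.get_state()['joint_positions'],2))"
```

```text
position: [0.5011, 0.279, 0.0559]
ft_force: [0.6, -0.7, 0.2]
grip_force: 20.0
time: 34.8
position: [0.5021, 0.279, 0.0574]
tool_rot: [0.033, 3.14, 0.0]
ft_force: [0.2, 0.0, -0.5]
grip_width: 0.221
grip_force: 20.0
tx 1.6 ty 0.6 tz 4.4 turn -0.00 (h0 178.8) alt 72.00 tilt 0.07
[ 0.39  0.67 -1.22  1.81  0.69  1.16  0.49]
```

```bash
python3 -m crank '[{"tx":1,"ty":0,"tz":2.5,"turn":0},{"tx":1,"ty":0,"tz":2.5,"turn":0},{"tx":1,"ty":0,"tz":2.5,"turn":0}]' |grep -E "pos|for"; python3 -m crank '[{"tx":0,"ty":0,"tz":0,"turn":0},{"tx":0,"ty":0,"tz":0,"turn":0},{"tx":0,"ty":0,"tz":0,"turn":0},{"tx":0,"ty":0,"tz":0,"turn":0}]' 32 |grep -E "pos|for|wid";python3 -m crank '[{"tx":0,"ty":0,"tz":-30,"turn":0},{"tx":0,"ty":0,"tz":-70,"turn":0},{"tx":0,"ty":0,"tz":-110,"turn":0},{"tx":0,"ty":-40,"tz":-130,"turn":0},{"tx":0,"ty":-80,"tz":-150,"turn":0}]' |grep pos
python3 go.py .457 -.1315 .12 -5.6; python3 -W ignore - <<'E'
from penw import *
im,*_=seg('top',(.37,.67,-.25,.1,.012));cv2.imwrite('pics/t6.png',im[:,:,::-1]);seg('side',(.37,.67,-.25,.1,.012))
E
```

```text
position: [0.5009, 0.2792, 0.0544]
ft_force: [0.4, 0.6, 1.0]
grip_force: 20.0
position: [0.5005, 0.2788, 0.0539]
ft_force: [-0.5, 0.4, 0.8]
grip_width: 0.369
grip_force: 0.0
position: [0.4987, 0.1986, 0.2047]
tx 35.4 ty -330.9 tz 84.6 turn -35.10 (h0 178.9) alt 36.90 tilt 0.02
top org [ 0.4545 -0.1323] hd 174.7 top 0.0240 w 0.018 len 0.062
side org [ 0.4594 -0.1306] hd 173.6 top 0.0249 w 0.017 len 0.063
```

View pics/t6.png

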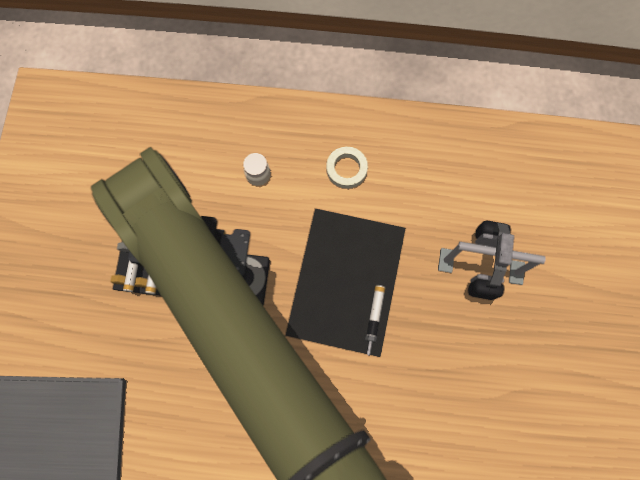

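The top view shows pens seated at (130,275) and (152,278), the last pen on the mat at (376,315) and the muffs astride the rail at (495,260). I'll fetch pen D.

```bash
python3 -m crank '[{"tx":6,"ty":-58,"tz":0,"turn":2},{"tx":12,"ty":-116,"tz":0,"turn":4},{"tx":18,"ty":-174,"tz":20,"turn":6},{"tx":25,"ty":-232,"tz":40,"turn":8},{"tx":31,"ty":-290,"tz":60,"turn":10}]' 40 |grep pos; python3 -m crank '[{"tx":0,"ty":0,"tz":0,"turn":2},{"tx":0,"ty":0,"tz":0,"turn":4},{"tx":0,"ty":0,"tz":0,"turn":6},{"tx":0,"ty":0,"tz":0,"turn":8},{"tx":0,"ty":0,"tz":0,"turn":10}]' |grep pos;  python3 -m crank '[{"tx":0,"ty":0,"tz":0,"turn":2},{"tx":0,"ty":0,"tz":0,"turn":4},{"tx":0,"ty":0,"tz":0,"turn":6},{"tx":0,"ty":0,"tz":0,"turn":8},{"tx":0,"ty":0,"tz":0,"turn":10}]' |grep pos;  python3 -m crank '[{"tx":0,"ty":0,"tz":0,"turn":2},{"tx":0,"ty":0,"tz":0,"turn":4},{"tx":0,"ty":0,"tz":0,"turn":6},{"tx":0,"ty":0,"tz":0,"turn":6.9},{"tx":0,"ty":0,"tz":0,"turn":6.9}]' | grep pos; python3 go.py .457 -.1315 .0245 -5.7; python3 -W ignore - <<'E'
from penw import *
print(np.round(ctrl.get_state()['joint_positions'],2)); seg('top',(.37,.67,-.25,.1,.012));seg('side',(.37,.67,-.25,.1,.012))
E
```

```text
position: [0.4615, -0.0919, 0.1436]
position: [0.4619, -0.0893, 0.1437]
position: [0.4618, -0.0893, 0.1436]
position: [0.4618, -0.0894, 0.1437]
tx -0.7 ty 42.4 tz 119.2 turn 0.03 (h0 -5.6) alt -71.97 tilt 0.03
[ 1.11  0.08 -0.99  1.98  0.07  1.12 -1.58]
```

```bash
python3 -m crank '[{"tx":-0.7,"ty":42.5,"tz":30,"turn":0},{"tx":-0.7,"ty":42.5,"tz":70,"turn":0},{"tx":-0.7,"ty":42.5,"tz":105,"turn":0},{"tx":-0.7,"ty":42.5,"tz":119,"turn":0},{"tx":-0.7,"ty":42.5,"tz":119,"turn":0}]' |grep -E "pos|for"; python3 -m crank '[{"tx":0,"ty":0,"tz":0,"turn":0},{"tx":0,"ty":0,"tz":0,"turn":0},{"tx":0,"ty":0,"tz":0,"turn":0},{"tx":0,"ty":0,"tz":0,"turn":0},{"tx":0,"ty":0,"tz":0,"turn":0}]' 14 20 |grep -E "pos|for|wid"; python3 -m crank '[{"tx":0,"ty":0,"tz":0,"turn":0},{"tx":0,"ty":0,"tz":-40,"turn":0},{"tx":0,"ty":0,"tz":-90,"turn":0},{"tx":0,"ty":0,"tz":-130,"turn":0},{"tx":0,"ty":0,"tz":-130,"turn":0}]'; python3 go.py .500 .2335 .15 178.8
```

```text
position: [0.4572, -0.1321, 0.025]
ft_force: [-0.9, 0.3, 0.7]
grip_force: 0.0
position: [0.4575, -0.1329, 0.0258]
ft_force: [-1.1, -0.8, 6.7]
grip_width: 0.223
grip_force: 20.0
time: 40.88
position: [0.459, -0.1333, 0.1578]
tool_rot: [3.134, -0.157, 0.008]
ft_force: [-1.1, 0.2, -1.1]
grip_width: 0.222
grip_force: 20.0
tx 4.2 ty -369.1 tz 6.6 turn 35.10 (h0 -5.7) alt -36.90 tilt 0.36
```

```bash
python3 -m crank '[{"tx":1,"ty":-58,"tz":0,"turn":-2},{"tx":2,"ty":-116,"tz":0,"turn":-4},{"tx":3,"ty":-174,"tz":0,"turn":-6},{"tx":4,"ty":-232,"tz":0,"turn":-8},{"tx":4,"ty":-290,"tz":0,"turn":-10}]' |grep pos; python3 -m crank '[{"tx":0,"ty":0,"tz":0,"turn":-2},{"tx":0,"ty":0,"tz":0,"turn":-4},{"tx":0,"ty":0,"tz":0,"turn":-6},{"tx":0,"ty":0,"tz":0,"turn":-8},{"tx":0,"ty":0,"tz":0,"turn":-10}]' |grep pos;  python3 -m crank '[{"tx":0,"ty":0,"tz":0,"turn":-2},{"tx":0,"ty":0,"tz":0,"turn":-4},{"tx":0,"ty":0,"tz":0,"turn":-6},{"tx":0,"ty":0,"tz":0,"turn":-8},{"tx":0,"ty":0,"tz":0,"turn":-10}]' |grep pos;  python3 -m crank '[{"tx":0,"ty":0,"tz":0,"turn":-2},{"tx":0,"ty":0,"tz":0,"turn":-4},{"tx":0,"ty":0,"tz":0,"turn":-6},{"tx":0,"ty":0,"tz":0,"turn":-6.9},{"tx":0,"ty":0,"tz":0,"turn":-6.9}]'|grep pos
python3 tail.py; python3 go.py .500 .2335 .053 178.8;python3 -c "
from h import *
print(np.round(ctrl.get_state()['joint_positions'],2))"
```

```text
position: [0.4891, 0.1566, 0.1538]
position: [0.4888, 0.1554, 0.1535]
position: [0.4888, 0.1554, 0.1536]
position: [0.4889, 0.1554, 0.1538]
n 1171 tail x rel -0.052705105189845725 0.0002835263519471165 top -0.0020433805027310348
tx -9.4 ty 78.3 tz 101.0 turn -0.01 (h0 178.7) alt 71.99 tilt 0.10
[ 0.82  0.39 -1.37  1.86  0.4   1.22  0.87]
```

```bash
python3 -m crank '[{"tx":-4,"ty":40,"tz":0,"turn":0},{"tx":-8,"ty":78,"tz":0,"turn":0},{"tx":-8,"ty":78,"tz":30,"turn":0},{"tx":-8,"ty":78,"tz":65,"turn":0},{"tx":-8,"ty":78,"tz":85,"turn":0}]' |grep -E "pos|for";python3 -m crank '[{"tx":0,"ty":0,"tz":5,"turn":0},{"tx":0,"ty":0,"tz":12,"turn":0},{"tx":0,"ty":0,"tz":15,"turn":0},{"tx":0,"ty":0,"tz":15,"turn":0}]'; python3 go.py .4985 .2335 .053 178.8
```

```text
position: [0.4982, 0.2329, 0.0678]
ft_force: [-0.6, -0.0, -0.6]
grip_force: 20.0
time: 44.55
position: [0.4997, 0.2336, 0.0555]
tool_rot: [0.033, 3.141, 0.0]
ft_force: [0.6, 0.3, -0.5]
grip_width: 0.22
grip_force: 20.0
tx 1.2 ty -0.1 tz 2.5 turn -0.00 (h0 178.8) alt 72.00 tilt 0.05
```

```bash
python3 -m crank '[{"tx":0,"ty":0,"tz":2,"turn":0},{"tx":0,"ty":0,"tz":2,"turn":0},{"tx":0,"ty":0,"tz":2,"turn":0}]' |grep -E "pos|for"; python3 -m crank '[{"tx":0,"ty":0,"tz":0,"turn":0},{"tx":0,"ty":0,"tz":0,"turn":0},{"tx":0,"ty":0,"tz":0,"turn":0},{"tx":0,"ty":0,"tz":0,"turn":0}]' 32 |grep -E "pos|for|wid";python3 -m crank '[{"tx":0,"ty":0,"tz":-50,"turn":0},{"tx":0,"ty":0,"tz":-100,"turn":0},{"tx":30,"ty":10,"tz":-160,"turn":0},{"tx":60,"ty":30,"tz":-210,"turn":0},{"tx":60,"ty":30,"tz":-210,"turn":0}]' |grep pos
python3 -m crank '[{"tx":0,"ty":0,"tz":0,"turn":0},{"tx":0,"ty":0,"tz":0,"turn":0}]' |grep pos
python3 chk.py pics/w7.png 2>/dev/null; python3 go.py .4985 .1435 .15 178.8
```

```text
position: [0.4999, 0.234, 0.0548]
ft_force: [-3.4, -0.7, 9.6]
grip_force: 20.0
position: [0.4992, 0.2333, 0.0529]
ft_force: [0.6, 0.9, 0.3]
grip_width: 0.365
grip_force: 0.0
position: [0.439, 0.2686, 0.2669]
position: [0.4402, 0.2632, 0.2615]
wrist org [0.503  0.3706] hd -1.0 top 0.0529 w 0.018 len 0.062
wrist org [0.499  0.3253] hd 0.6 top 0.0529 w 0.018 len 0.091
wrist org [0.502  0.2337] hd -1.0 top 0.0529 w 0.018 len 0.089
wrist org [0.4956 0.2791] hd -1.2 top 0.0529 w 0.018 len 0.062
wrist org [0.4925 0.3268] hd -155.4 top 0.0511 w 0.017 len 0.152
wrist org [0.5899 0.2285] hd -9.2 top 0.0534 w 0.016 len 0.165
wrist org [0.5951 0.2802] hd 3.9 top 0.0539 w 0.017 len 0.164
tx -61.4 ty -118.5 tz 111.3 turn -0.02 (h0 178.7) alt 71.98 tilt 0.17
```

View pics/w7.png

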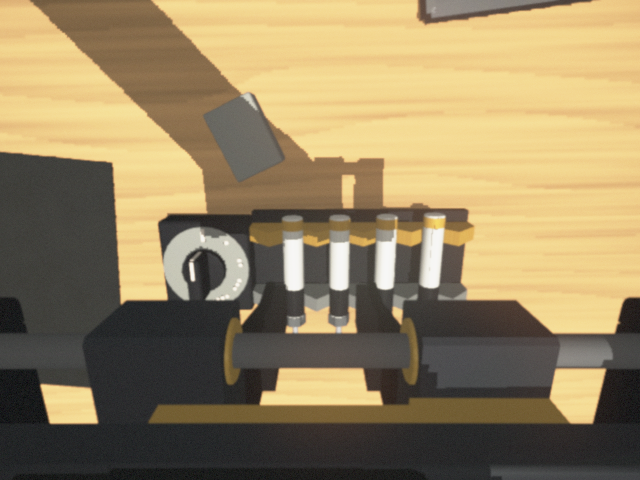

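All four pens lie in their notches, with tails over brass at (292..433, 220) and bits past grey. Their tops are all at 0.053 m and their headings within about 2° of the dock's. The dial is still OFF, with the pointer at (192,268). Now I'll turn the dial to three dots.

```bash
python3 -m crank '[{"tx":-20,"ty":-40,"tz":0,"turn":0},{"tx":-42,"ty":-80,"tz":20,"turn":0},{"tx":-60,"ty":-117,"tz":50,"turn":0},{"tx":-60,"ty":-117,"tz":100,"turn":0},{"tx":-60,"ty":-117,"tz":110,"turn":0}]' 40 |grep pos;python3 -m crank '[{"tx":0,"ty":0,"tz":0,"turn":0},{"tx":0,"ty":0,"tz":0,"turn":0}]' |grep pos; python3 - <<'E'
from m import *
im,d,c,hsv,W=pens('wrist');X,Y,Z=W[...,0],W[...,1],W[...,2]
P=W[(np.hypot(X-.4985,Y-.1435)<.04)&(Z>.07)&(Z<.085)]
print(cv2.minAreaRect(P[:,:2].astype(np.float32)*1000),P[:,2].max(),np.median(P[:,2]),np.round(ctrl.get_state()['joint_positions'],2))
E
python3 go.py .4985 .1435 .068 178.8
```

```text
position: [0.4951, 0.145, 0.1491]
position: [0.4984, 0.1476, 0.1547]
((497.7728271484375, 142.41900634765625), (14.044122695922852, 44.59602355957031), 88.90254211425781) 0.07786291332815884 0.07520195382074316 [ 0.75  0.31 -1.23  1.85  0.32  1.2   0.96]
tx 0.1 ty -4.0 tz 86.7 turn 0.01 (h0 178.9) alt -71.99 tilt 0.16
```

```bash
python3 -m crank '[{"tx":0.4,"ty":-4.3,"tz":20,"turn":0},{"tx":0.4,"ty":-4.3,"tz":50,"turn":0},{"tx":0.4,"ty":-4.3,"tz":75,"turn":0},{"tx":0.4,"ty":-4.3,"tz":86,"turn":0},{"tx":0.4,"ty":-4.3,"tz":86,"turn":0}]' |grep -E "pos|for"; python3 -m crank '[{"tx":0,"ty":0,"tz":0,"turn":0},{"tx":0,"ty":0,"tz":0,"turn":0},{"tx":0,"ty":0,"tz":0,"turn":0},{"tx":0,"ty":0,"tz":0,"turn":0},{"tx":0,"ty":0,"tz":0,"turn":0}]' 8 30 |grep -E "pos|for|wid"; python3 -m crank '[{"tx":0,"ty":0,"tz":0,"turn":0},{"tx":0,"ty":0,"tz":0,"turn":0},{"tx":0,"ty":0,"tz":0,"turn":0}]';  python3 go.py .4985 .1435 .068 58.7
```

```text
position: [0.4969, 0.142, 0.0666]
ft_force: [0.1, -0.4, 0.7]
grip_force: 0.0
position: [0.4972, 0.143, 0.0673]
ft_force: [0.5, 1.6, 0.4]
grip_width: 0.161
grip_force: 30.0
time: 48.9
position: [0.4972, 0.1429, 0.0673]
tool_rot: [0.032, 3.141, 0.002]
ft_force: [1.1, 5.0, 1.7]
grip_width: 0.16
grip_force: 30.0
tx -1.2 ty 0.6 tz -0.7 turn 24.03 (h0 178.8) alt -47.97 tilt 0.08
```

```bash
python3 -m crank '[{"tx":0,"ty":0,"tz":0,"turn":1.8},{"tx":0,"ty":0,"tz":0,"turn":3.6},{"tx":0,"ty":0,"tz":0,"turn":5.4},{"tx":0,"ty":0,"tz":0,"turn":7.2},{"tx":0,"ty":0,"tz":0,"turn":9}]' |grep -E "pos|for"; python3 -m crank '[{"tx":0,"ty":0,"tz":0,"turn":1.8},{"tx":0,"ty":0,"tz":0,"turn":3.6},{"tx":0,"ty":0,"tz":0,"turn":5.4},{"tx":0,"ty":0,"tz":0,"turn":7.2},{"tx":0,"ty":0,"tz":0,"turn":9}]' |grep -E "pos|for"; python3 -m crank '[{"tx":0,"ty":0,"tz":0,"turn":1.8},{"tx":0,"ty":0,"tz":0,"turn":3.6},{"tx":0,"ty":0,"tz":0,"turn":5.4},{"tx":0,"ty":0,"tz":0,"turn":6},{"tx":0,"ty":0,"tz":0,"turn":6}]'; python3 go.py .4989 .1439 .15 58.7
```

```text
position: [0.4976, 0.1437, 0.0673]
ft_force: [2.9, 7.3, -2.1]
grip_force: 30.0
position: [0.4984, 0.1441, 0.0673]
ft_force: [4.8, 7.1, -4.7]
grip_force: 30.0
time: 50.78
position: [0.4989, 0.1438, 0.0673]
tool_rot: [-2.736, -1.542, -0.009]
ft_force: [6.6, 7.3, -5.1]
grip_width: 0.164
grip_force: 30.0
tx 0.5 ty 0.1 tz -82.7 turn 0.02 (h0 58.8) alt -71.98 tilt 0.32
```

```bash
python3 -m crank '[{"tx":0,"ty":0,"tz":0,"turn":0},{"tx":0,"ty":0,"tz":0,"turn":0},{"tx":0,"ty":0,"tz":0,"turn":0},{"tx":0,"ty":0,"tz":0,"turn":0}]' 40 |grep -E "for|wid"; python3 -m crank '[{"tx":0,"ty":0,"tz":-40,"turn":0},{"tx":0,"ty":0,"tz":-90,"turn":0},{"tx":0,"ty":0,"tz":-140,"turn":0},{"tx":-40,"ty":25,"tz":-180,"turn":0},{"tx":-85,"ty":52,"tz":-200,"turn":0}]' |grep pos; python3 -m crank '[{"tx":-45,"ty":26,"tz":0,"turn":0},{"tx":-90,"ty":52,"tz":0,"turn":0},{"tx":-130,"ty":78,"tz":0,"turn":0},{"tx":-170,"ty":104,"tz":0,"turn":0},{"tx":-170,"ty":104,"tz":0,"turn":0}]'|grep pos; python3 -W ignore - <<'E'
from penw import *
for c in('top','side'):
    im,d,cc,hsv,W=seg(c,(.4,.62,.19,.42,.0525)); X,Y,Z=W[...,0],W[...,1],W[...,2]
    P=W[(np.hypot(X-.4985,Y-.1435)<.035)&(Z>.068)&(Z<.085)]; print('dial',cv2.minAreaRect(P[:,:2].astype(np.float32)*1000))
    # tails via near-brass ring pixels above the row
    b=(X<.485)&(X>.43)&(Y>.2)&(Y<.4)&(Z>.046)
    for y in(.2335,.2796,.3257,.3717):
        Q=W[b&(abs(Y-y)<.006)]; print('tail x',np.percentile(Q[:,0],4).round(4) if len(Q) else None, 'top',np.percentile(W[(abs(Y-y)<.006)&(abs(X-.495)<.02)][:,2],80).round(4))
    if c=='top': cv2.imwrite('pics/end.png',cv2.resize(im[220:320,100:300,::-1],(800,400),interpolation=cv2.INTER_CUBIC))
    print([(q,[np.round(r['xyz'],3).tolist() for r in ctrl.mark_of(c,q)][:3]) for q in('muffs_band','jar','tape','case')])
E
```

```text
ft_force: [0.7, 0.2, 0.5]
grip_width: 0.442
grip_force: 0.0
position: [0.4982, 0.0423, 0.2698]
position: [0.4973, -0.1617, 0.2665]
dial ((497.3988952636719, 142.07366943359375), (42.821563720703125, 13.741657257080078), 59.83767318725586)
tail x 0.4443 top 0.0524
tail x 0.4473 top 0.0514
tail x 0.447 top 0.0513
tail x 0.4462 top 0.052
[('muffs_band', [[0.578, -0.348, 0.151]]), ('jar', [[0.735, 0.146, 0.002], [0.577, -0.35, 0.034], [0.555, 0.233, 0.043]]), ('tape', [[0.768, -0.045, -0.001], [0.734, 0.147, 0.001], [0.577, -0.348, 0.03]]), ('case', [[0.367, 0.188, 0.003]])]
dial ((498.786376953125, 144.24424743652344), (43.85354232788086, 17.509384155273438), 66.40335845947266)
tail x 0.447 top 0.0528
tail x 0.4469 top 0.0524
tail x 0.4473 top 0.0527
tail x 0.4469 top 0.0517
[('muffs_band', []), ('jar', [[0.739, 0.147, -0.004], [0.765, -0.047, 0.001]]), ('tape', [[0.763, -0.045, 0.0], [0.558, 0.324, 0.044]]), ('case', [[0.363, 0.189, 0.002]])]
```

View pics/end.png

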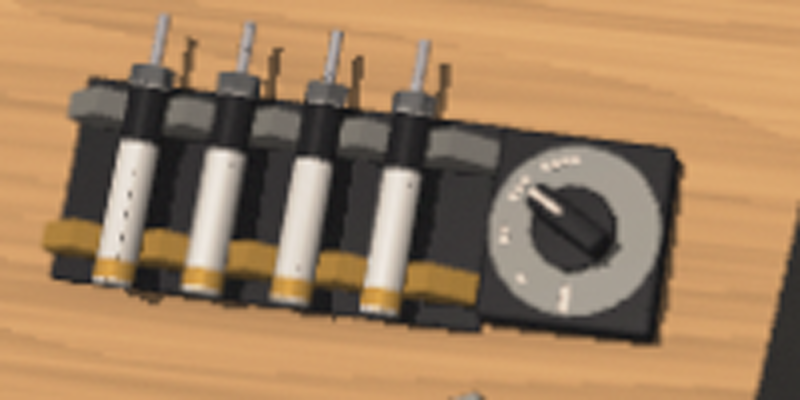

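The last view shows all four pens seated with bits up past the grey row, (162,25) to (423,50). The tails are at x≈0.446, which puts the origins at about 0.501, and the dial pointer is at three dots (545,200). The muffs and the bystanders are in place and the gripper is clear, so I'm handing in.

```bash
python3 -c "
from bench import ctrl
print(ctrl.close_job())"
```

```text
the job is handed in; nothing more can be done
None
```

I handed the job in and got no verdict back; the last images show all four pens seated with bits past the grey row, the dial turned to OFF before the pens and to three dots after them, the ear defenders on the rail near its middle, and the jar, tape and case where they were.

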